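Set the drying box flap wider on its stay

TASK

The plywood drying box on the bench stands ajar, its flap held by a flat steel stay whose hole nearest the swivel sits over the pin on the box top; set it wide so the heels inside can air. Take the stay by its fin, lift it off the pin and lay it flat on the box top clear of the pin, on the side of the flap's free edge, and let it go; swing the flap wide open by its upright knob; then take the stay again and drop its last hole, the one next to the fin, fully down over the pin so that the stay lies flat. Leave the loose things on and around the box where they are.

Things in the scene. Friction and masses are not known exactly. Their poses are not given: they have to be found in the camera images.
- box: Small plywood drying box, 180 x 220 x 120 mm, fixed to the bench; flat top (deck) 120 mm above the bench. Origin at bench level; x points from the open front to the back, y along the front to the flap's hinge side, z up. The deck spans x -90..90 mm and y -90..130 mm. Where it stands and how it is turned vary.
- flap (a joint): Plywood flap, 12 x 176 mm, top edge 112 mm above the bench, on a vertical hinge at the +y end of the box's front. Angle in rad: 0 as found (ajar), -0.30 shut, grows as it opens (clockwise from above), stop at 1.1. With the last hole on the pin it reads 0.86. Stays where it is left (about 1 N at the knob moves it).
- flap_hinge (a point): Point on the flap's vertical hinge axis, at deck height.
- knob_mid (a point): Middle of the flap's upright round knob, a dark steel post 16 mm in diameter standing on the flap's top edge near its free end, 160 mm from the hinge axis; its top is 16 mm above this point, the flap's top edge 32 mm below it; its upper 36 mm are full width.
- knob_top: The same knob as a body; origin at its foot on the flap's top edge.
- stay: Flat steel stay: bar 22 x 6 mm, 218 mm long, 0.1 kg, three 11 mm holes (x = 100, 127, 155 mm), upright fin at the tail. Origin at its swivel on the flap's top edge (105 mm from the hinge axis), on the bar's underside, which is at deck height; x along the bar to the fin, z up. It swings freely sideways on the swivel, tips up by at most 1 rad, and falls back flat.
- hole_near (a point): Centre, on the underside, of the hole nearest the swivel (x = 100 mm on the stay): the one over the pin at the start.
- hole_far (a point): Centre, on the underside, of the last hole, nearest the fin (x = 155 mm on the stay): the one that has to go over the pin.
- fin_mid (a point): Middle of the stay's fin, x = 191 mm, 21 mm above the bar's underside. The fin is a flat upright steel tab, 10 mm thick (across the bar), 26 mm long (along the bar), reaching 30 mm above the bar's top face; to be pinched across from above.
- pin_foot (a point): Foot of the fixed steel pin on the box top, at deck height (box x = -40, y = 60 mm). Upright, 7 mm in diameter, 15 mm tall, its top rounded. From the ajar flap's swivel, a stay laid along the box's x axis passes 45 mm from the pin on the free-edge side, and stays clear of it while the flap is swung open.
- heel_on_box: Loose dark heel block, 48 x 26 x 28 mm, on the rear corner of the box top away from the hinge; origin under its centre. To be left alone.
- thread_cone: Loose cone of thread, 58 mm wide, 86 mm tall, standing on the bench to the left of the box; origin under its centre. To be left alone.
- rubbing_block: Loose grey rubbing block, 33 x 59 x 15 mm, on the bench just beside the box's hinge side; origin under its centre. To be left alone.
- wax_tin: Loose flat round tin, 68 mm wide, 25 mm high, lying at the left of the bench; origin under its centre. To be left alone.

How it is judged:
By the outcome, as a careful person would: the job done as asked, in the order asked, and still so for the second after the job is handed in, with the robot touching nothing.
It also fails if it takes over 69 s, if anything falls off the work surface, if the arm or the gripper's body presses on something with over 40 N, if the wrist force passes 120 N, or if a joint passes its speed limit or range.

ROBOT

A 6-joint arm with a two-finger parallel gripper is mounted at the origin on a cart in front of the work surface, level with it; the furniture and walls round the work are solid. World frame = base frame: x ahead of the robot, y to its left, z up, the work surface at z = 0. Lengths are in m, angles in degrees, forces in N, time in s.
With the tool pointing down it reaches from about 0.35 to 0.875 m from the base axis. Payload 4.2 kg.
Tool frame: the origin (TCP) lies midway between the tips of the shut fingers; the grasp point (between the pads) lies 19 mm behind it (arm.tcp_to_grasp is the distance from the TCP to the grasp point, in m); z points along the fingers, x is the direction in which the jaws open and shut, and the axes are right-handed (so a half turn about z gives the same grasp; the last joint's range is limited). The gripper opens to 87 mm and grips with 3 to 60 N. Pads are 19 mm wide; open, the fingers measure 117 mm over their backs; the gripper's body (75 mm by 190 mm) begins 51 mm behind the grasp point.
Start: joints at [86.551, 22.042, 0.453, 0, -68.411, -14.817], TCP at [0.196, 0.593, 0.223] pointing down, gripper open.
Joint ranges: [-179.83, 179.83], [-69.29, 118.12], [-61.27, 80.66], [-181.25, 117.63], [-171.15, -9.14], [-177.46, 177.46]. Speed limits (degrees/s): [159.86, 159.86, 180, 180, 180, 180].

INTERFACE

Orientations are given as a 3x3 rotation matrix whose columns are the frame's x, y, z axes.
In Python, from bench import monitor, capture, get_calibration, workorder, search_frame, trace, arm gives the robot as it stands.
- The arm moves only by the tool step_arm, never from a script. Its argument "targets" is one flat list of numbers, 7 for each row, row after row: the turn, a rotation vector about the tool's x, y, z in rad, then the shift along the tool's x, y, z in cm, then the opening, from -1 (shut) to 1 (fully open). In form: [wx, wy, wz, dx, dy, dz, jaw, wx, wy, wz, dx, dy, dz, jaw, ...]. A call has 1 to 8 rows; each row shifts and turns the commanded pose from where the row before left it, along the tool's axes as they then stand; what a row does not reach is not made up. A row lasts 1/12 s, in which the tool goes at most 41.7 mm and 7.16 degrees, less where a joint would pass 70% of its speed; a pose out of reach is approached as far as the arm can. A call is refused whole if a number of a shift passes 4.17 or a number of a turn 0.125, either way. A call with a gripper value outside its range is refused whole. The fingers move at their own pace and stop on an object; "newtons" is the grip in N (left out, the last holds). Time passes only in rows, so rows that do not move let the fingers close. It gives the time, the measured TCP pose, the force and the opening at its end, in the units of the state.
- monitor.state(): the state, without advancing time (a new reading comes with each control period).
- capture(name): name is "scene" or "top"; returns (picture, depth): 480x640x3 uint8, blue, green, red; 480x640 float32, m along the optical axis (not along the pixel's ray), 0 where there is no reading.
- get_calibration(name): a dict with "K" (3x3 intrinsics, pixels), "T" (4x4, takes a point from camera to world coordinates). Camera axes: x right, y down, z forward; pixel columns grow to the right and rows downward; lengths in m; the calibration is good to about 2 mm. A picture is of the moment at which its call begins. get_calibration takes no time and is no camera call.
- workorder.close_job(): hands the job in, once; it reports no verdict.
Trained networks look in the newest picture that a camera, given by its name, has taken for a name from the list of things; names that differ only in an ending like _2 or _b are one class to them, and where a whole thing is asked for, a point or a joint stands for the part that bears it (a point fixed in the world has none). Each returns a list of dicts, best first, with "confidence" (0 to 1); they miss things now and then, are a little off and sometimes report something else, mostly with a low value. They report only what shows in the picture. A call takes as long as a camera call.
- search_frame(query, camera): "position" ([x, y, z] in m, in the coordinates of the camera as it stood for that picture, good to about 4 mm: the middle of the surface that is visible of it).
- trace(query, camera): "mask" (480x640 bool, what is visible of it).
The state is a dict: "time": time; "joint_positions": joint angles; "qd": joint speeds; "tau": joint torques, N m; "tcp_pos": TCP position; "tool_rot": TCP orientation; "ft_force": force on the tool from outside, world axes, zero at the start; "torque": the same for the moment, N m; "grip_width": finger opening in m.
Only numpy, scipy, OpenCV 4.12 (cv2) and the standard library are available. Lean on these libraries where they do the work, as an engineer would, in place of code of your own. Each camera call takes 0.05 s, during which the arm holds its last target.

## Working session

There is one attempt and no reset: what is moved stays moved. The work goes in short steps, Python scripts to look and compute and a tool call to move; the robot and the scene stay as the last step left them, time stands still between calls to the robot, and variables do not carry over. Pictures are saved under pics/ and viewed, and the job is handed in when it is done.

Besides the shell and the picture viewer there is one more tool, called after "Emit:" as name(argument=value, ...), one argument or row to a line, values as JSON. step_arm: Moves the arm, as the interface text tells. Its arguments: {"type":"object","properties":{"targets":{"type":"array","items":{"type":"number"}},"newtons":{"type":"number"}},"required":["targets"]}

```bash
ls; mkdir -p pics; cat > h.py <<'E'
import numpy as np, cv2
from bench import monitor, capture, get_calibration, workorder, search_frame, trace, arm
def shot(cam,name):
    im,d=capture(cam); cv2.imwrite(f'pics/{name}.png',im); np.save(f'pics/{name}.npy',d); return im,d
def w(cam,p):
    T=get_calibration(cam)['T']; return (T@np.r_[p,1])[:3]
def back(cam,d,u,v):
    K=get_calibration(cam)['K']; z=d[v,u]; return w(cam,[(u-K[0,2])*z/K[0,0],(v-K[1,2])*z/K[1,1],z])
def proj(cam,P):
    c=get_calibration(cam); p=np.linalg.inv(c['T'])@np.r_[P,1]; q=c['K']@p[:3]; return q[:2]/q[2]
E
python3 - <<'E'
from h import *
np.set_printoptions(precision=4,suppress=True)
print(monitor.state())
for c in ['scene','top']:
    shot(c,c+'0'); print(c,get_calibration(c))
    for q in ['box','flap','flap_hinge','knob_mid','stay','hole_near','hole_far','fin_mid','pin_foot','heel_on_box','thread_cone','rubbing_block','wax_tin']:
        for r in search_frame(q,c)[:2]: print(c,q,round(r['confidence'],2),w(c,r['position']))
print(monitor.state()['time'])
E
```

```text
pics
{'time': 0.0, 'joint_positions': array([ 86.5526,  22.0921,   0.3796,  -0.0293, -68.411 , -14.8172]), 'qd': array([-0.0367,  0.1431, -0.0091,  0.1061,  0.1008,  0.1036]), 'tau': array([  0.0009, -39.0668,  18.7403,   4.2196,   0.011 ,  -0.0002]), 'tcp_pos': array([0.1957, 0.5929, 0.2214]), 'tool_rot': array([[-0.3136, -0.9496, -0.0006],
       [-0.9496,  0.3136, -0.0021],
       [ 0.0022, -0.0001, -1.    ]]), 'ft_force': array([0.7832, 0.6878, 0.7345]), 'torque': array([-0.0036,  0.0038, -0.0206]), 'grip_width': 0.08716051601779004}
scene {'K': array([[461.6143,   0.    , 316.9002],
       [  0.    , 461.6143, 235.3032],
       [  0.    ,   0.    ,   1.    ]]), 'T': array([[ 0.8156, -0.3389,  0.469 ,  0.0644],
       [-0.5787, -0.4716,  0.6654, -0.5608],
       [-0.0043, -0.8141, -0.5807,  0.6524],
       [ 0.    ,  0.    ,  0.    ,  1.    ]])}
scene box 0.61 [ 0.519  -0.0918  0.1171]
scene flap 0.85 [ 0.5088 -0.15    0.0873]
scene flap_hinge 0.77 [ 0.5106 -0.1521  0.0866]
scene knob_mid 0.76 [ 0.567  -0.197   0.1415]
scene knob_mid 0.4 [ 0.38   -0.0395  0.0123]
scene stay 0.88 
[... 840 characters left out ...]
 1.    ]])}
top box 0.83 [ 0.5438 -0.0476  0.1193]
top box 0.52 [ 0.662  -0.0068  0.1472]
top flap 0.81 [ 0.5028 -0.118   0.1289]
top flap_hinge 0.96 [ 0.5033 -0.1171  0.1251]
top knob_mid 0.3 [0.4873 0.2102 0.0782]
top stay 0.7 [0.4575 0.3362 0.0247]
top stay 0.65 [ 0.5051 -0.0522  0.1254]
top hole_near 0.85 [ 0.5069 -0.0557  0.1213]
top hole_near 0.29 [ 0.5044 -0.1185  0.1278]
top hole_far 0.55 [ 0.5061 -0.0586  0.1302]
top hole_far 0.45 [ 0.545  -0.0466  0.1182]
top fin_mid 0.58 [ 0.5046 -0.0588  0.1237]
top heel_on_box 0.62 [ 0.66   -0.0067  0.1481]
top thread_cone 0.58 [0.4897 0.2053 0.0778]
top thread_cone 0.57 [0.4551 0.3366 0.0265]
top rubbing_block 0.71 [ 0.3806 -0.0339  0.0152]
1.4
```

View pics/scene0.png

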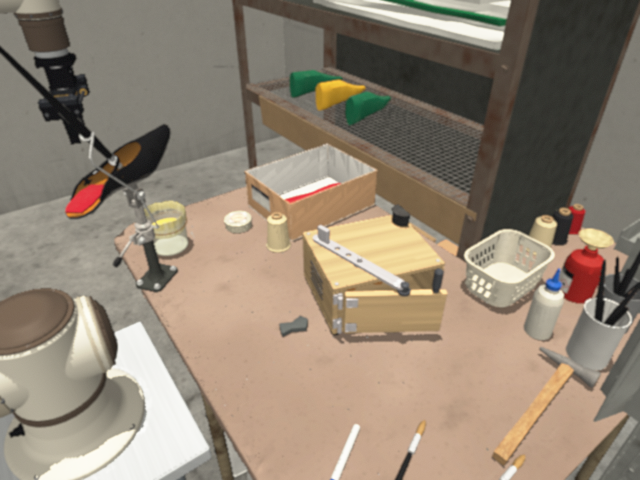

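View pics/top0.png

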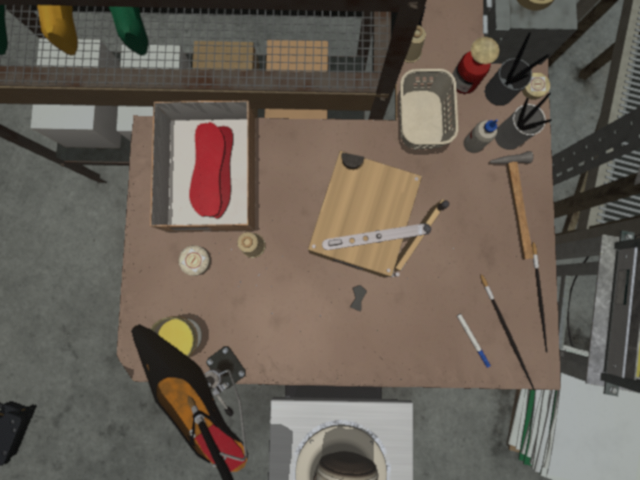

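```bash
python3 - <<'E'
from h import *
a=cv2.imread('pics/top0.png')[190:340,300:460]; cv2.imwrite('pics/top0z.png',cv2.resize(a,None,fx=4.5,fy=4,interpolation=cv2.INTER_CUBIC) if 0 else cv2.resize(a,(640,600),interpolation=cv2.INTER_CUBIC))
a=cv2.imread('pics/scene0.png')[180:330,240:400]; cv2.imwrite('pics/scene0z.png',cv2.resize(a,(640,600),interpolation=cv2.INTER_CUBIC))
E
```

```text
(no output)
```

View pics/top0z.png

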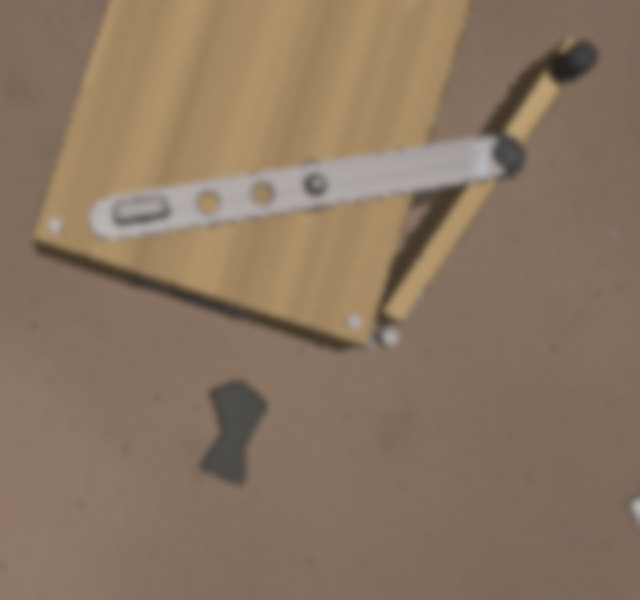

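View pics/scene0z.png

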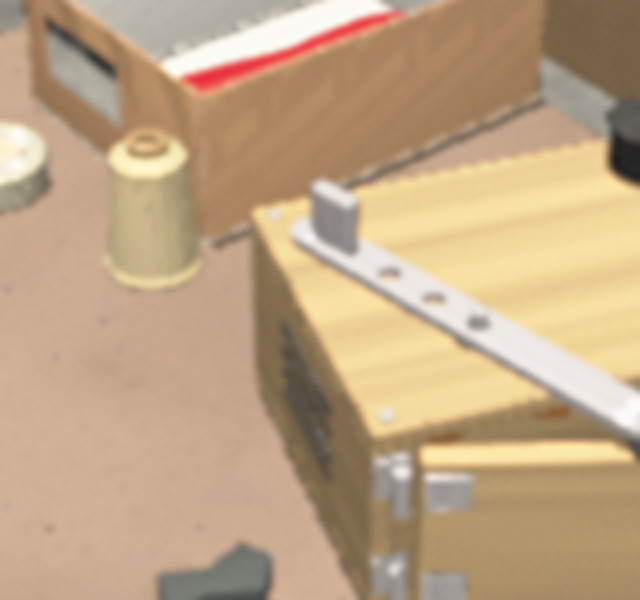

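```bash
cat >> h.py <<'E'
def ray(cam,uv,z):
    c=get_calibration(cam); K=c['K'];T=c['T']
    d=T[:3,:3]@np.linalg.solve(K,np.r_[uv,1]); o=T[:3,3]; return o+d*(z-o[2])/d[2]
E
python3 - <<'E'
from h import *
np.set_printoptions(precision=4,suppress=True)
z=lambda u,v,o:(o[0]+u/4-.375,o[1]+v/4-.375)
ot=(300,190); os_=(240,180)
P={'screw_back':(55,225,.12),'screw_front':(353,321,.12),'farhole':(208,202,.126),'midhole':(262,193,.126),'pin_top':(316,182,.135),'fin_top':(140,208,.156),'swivel':(508,156,.13),'knobtop':(577,57,.16),'hinge':(389,337,.112)}
for k,(u,v,h) in P.items(): print('top',k,ray('top',z(u,v,ot),h))
P={'screw_back':(273,214,.12),'screw_front':(387,415,.12),'farhole':(389,272,.126),'midhole':(433,297,.126),'nearhole':(479,321,.13),'fin_top':(333,193,.156)}
for k,(u,v,h) in P.items(): print('scene',k,ray('scene',z(u,v,os_),h))
for n,c in (('top0','top'),('scene0','scene')):
    im=cv2.imread(f'pics/{n}.png'); d=np.load(f'pics/{n}.npy')
    C=get_calibration(c);K=C['K'];T=C['T']
    v,u=np.mgrid[:480,:640]; X=np.stack([(u-K[0,2])*d/K[0,0],(v-K[1,2])*d/K[1,1],d],-1)@T[:3,:3].T+T[:3,3]
    np.save(f'pics/{n}_X.npy',X)
    m=(d>0)&(X[...,0]>.3)&(X[...,0]<.72)&(X[...,1]>-.26)&(X[...,1]<.12)
    deck=m&(abs(X[...,2]-.122)<.008)
    print(n,deck.sum(),np.median(X[deck][:,2]))
    P=X[deck][:,:2].astype(np.float32)*1000
    print(cv2.minAreaRect(P))
    kn=m&(X[...,2]>.138)&(X[...,1]<-.12); print('knob',kn.sum(),X[kn].mean(0),X[kn].min(0),X[kn].max(0))
    he=m&(X[...,2]>.138)&(X[...,0]>.6)&(X[...,1]>-.06); print('heel',he.sum(),X[he].mean(0),X[he].min(0),X[he].max(0))
    fi=m&(X[...,2]>.138)&(X[...,0]<.6)&(X[...,1]>-.06); print('fin',fi.sum(),X[fi].mean(0) if fi.any() else 0,X[fi].min(0),X[fi].max(0), X[fi][:,2])
E
```

```text
top screw_back [0.4843 0.0672 0.12  ]
top screw_front [ 0.4379 -0.0856  0.12  ]
top farhole [ 0.4969 -0.0106  0.126 ]
top midhole [ 0.502  -0.0381  0.126 ]
top pin_top [ 0.5071 -0.0645  0.135 ]
top fin_top [0.4902 0.0248 0.156 ]
top swivel [ 0.5228 -0.1628  0.13  ]
top knobtop [ 0.5688 -0.1902  0.16  ]
top hinge [ 0.4303 -0.1053  0.112 ]
scene screw_back [0.4841 0.0659 0.12  ]
scene screw_front [ 0.4388 -0.0875  0.12  ]
scene farhole [ 0.497  -0.0125  0.126 ]
scene midhole [ 0.5019 -0.0397  0.126 ]
scene nearhole [ 0.5045 -0.0697  0.13  ]
scene fin_top [0.4885 0.0211 0.156 ]
top0 9036 0.12055323684245817
((548.155029296875, -66.8094482421875), (239.63388061523438, 220.84669494628906), 73.11859893798828)
knob 70 [ 0.5686 -0.1918  0.1546] [ 0.5618 -0.2019  0.1385] [ 0.5779 -0.1858  0.1621]
heel 256 [ 0.659  -0.0078  0.1481] [ 0.645  -0.0327  0.139 ] [0.6744 0.0144 0.1528]
fin 71 [0.4899 0.0246 0.1543] [0.4839 0.0121 0.1386] [0.4957 0.0377 0.1594] [0.1551 0.1553 0.1541 0.154  0.1562 0.1568 0.1546 0.1552 0.1567 0.1554
 0.1545 0.1553 0.1546 0.1586 0.1552 0.1544 0.1557 0.1545 0.1542 0.1577
[... 825 characters left out ...]
.1538 0.1537 0.153  0.1522 0.149  0.1504 0.1516 0.1524 0.153
 0.1548 0.1548 0.1538 0.1542 0.1528 0.1468 0.1489 0.1494 0.1519 0.1518
 0.1527 0.1536 0.1543 0.1528 0.1533 0.1546 0.1532 0.1452 0.1459 0.1459
 0.1483 0.1501 0.1519 0.1532 0.1533 0.1556 0.154  0.1538 0.1512 0.1429
 0.1431 0.147  0.1483 0.1484 0.1489 0.151  0.1511 0.1544 0.1521 0.1532
 0.1514 0.1388 0.1407 0.1433 0.1449 0.1469 0.1484 0.1494 0.1485 0.1524
 0.1516 0.1506 0.1499 0.1386 0.1404 0.1403 0.1428 0.1444 0.145  0.1468
 0.1474 0.1478 0.1487 0.1465 0.1395 0.1395 0.1404 0.1436 0.1426 0.1455
 0.1461 0.1461 0.1455 0.1449 0.1381 0.1405 0.1413 0.1433 0.1436 0.1462
 0.1432 0.1426 0.1392 0.1396 0.1417 0.1406 0.1422 0.1382 0.1404 0.1401]
```

```bash
python3 - <<'E'
from h import *
np.set_printoptions(precision=3,suppress=True)
for n in ('top0','scene0'):
    X=np.load(f'pics/{n}_X.npy'); d=np.load(f'pics/{n}.npy')
    m=(d>0)&(X[...,2]>.1)&(X[...,0]>-.3)&(X[...,0]<.6)&(X[...,1]>.06)&(X[...,1]<.8)
    P=X[m]; print(n,len(P))
    g={}
    for p in P:
        k=tuple(np.floor(p[:2]/.05).astype(int)); g.setdefault(k,[]).append(p[2])
    for k in sorted(g): 
        if len(g[k])>3: print((round(k[0]*.05,2),round(k[1]*.05,2)),len(g[k]),round(min(g[k]),2),round(max(g[k]),2),end=' | ')
    print()
print(ray('top',(222,367),0.0))
E
```

```text
top0 9938
(np.float64(0.05), np.float64(0.15)) 24 0.25 0.25 | (np.float64(0.1), np.float64(0.15)) 462 0.25 0.41 | (np.float64(0.1), np.float64(0.2)) 407 0.1 0.27 | (np.float64(0.1), np.float64(0.25)) 94 0.25 0.28 | (np.float64(0.1), np.float64(0.5)) 179 0.29 0.34 | (np.float64(0.15), np.float64(0.15)) 681 0.26 0.41 | (np.float64(0.15), np.float64(0.2)) 1039 0.1 0.37 | (np.float64(0.15), np.float64(0.25)) 772 0.12 0.29 | (np.float64(0.15), np.float64(0.3)) 45 0.24 0.28 | (np.float64(0.15), np.float64(0.45)) 144 0.3 0.34 | (np.float64(0.15), np.float64(0.5)) 754 0.22 0.34 | (np.float64(0.2), np.float64(0.15)) 48 0.21 0.27 | (np.float64(0.2), np.float64(0.2)) 728 0.11 0.31 | (np.float64(0.2), np.float64(0.25)) 822 0.11 0.3 | (np.float64(0.2), np.float64(0.3)) 543 0.24 0.3 | (np.float64(0.2), np.float64(0.45)) 52 0.3 0.34 | (np.float64(0.2), np.float64(0.5)) 383 0.29 0.34 | (np.float64(0.25), np.float64(0.2)) 46 0.25 0.28 | (np.float64(0.25), np.float64(0.25)) 915 0.25 0.3 | (np.float64(0.25), np.float64(0.3)) 716 0.28 0.3 | (np.float64(0.3), np.float64(0.25)) 7 0.26 0.28 | (np.float64(0
[... 2052 characters left out ...]
5), np.float64(0.3)) 233 0.25 0.3 | (np.float64(0.25), np.float64(0.6)) 7 0.3 0.33 | (np.float64(0.25), np.float64(0.65)) 34 0.29 0.33 | (np.float64(0.3), np.float64(0.25)) 7 0.26 0.27 | (np.float64(0.3), np.float64(0.3)) 237 0.25 0.29 | (np.float64(0.45), np.float64(0.05)) 73 0.1 0.12 | (np.float64(0.5), np.float64(0.05)) 11 0.12 0.12 | (np.float64(0.5), np.float64(0.2)) 29 0.1 0.1 | (np.float64(0.5), np.float64(0.25)) 21 0.1 0.1 | (np.float64(0.5), np.float64(0.3)) 18 0.1 0.1 | (np.float64(0.5), np.float64(0.35)) 17 0.1 0.1 | (np.float64(0.5), np.float64(0.4)) 17 0.1 0.1 | (np.float64(0.55), np.float64(0.2)) 28 0.1 0.1 | (np.float64(0.55), np.float64(0.4)) 15 0.1 0.1 | 
[0.217 0.27  0.   ]
```

```bash
python3 - <<'E'
from h import *
np.set_printoptions(precision=3,suppress=True)
X=np.load('pics/scene0_X.npy');d=np.load('pics/scene0.npy')
for v in range(45,200,8):
    for u in range(0,150,8):
        p=X[v,u]
        if d[v,u]>0 and p[0]<.4 and p[2]>.05: print((u,v),p,end=' ')
    print()
a=cv2.imread('pics/scene0.png')[:320,:240]; cv2.imwrite('pics/s0l.png',cv2.resize(a,(450,600),interpolation=cv2.INTER_CUBIC))
print([x for x in dir(arm) if x[0]!='_'])
E
```

```text
(0, 45) [0.175 2.277 0.106] (8, 45) [0.207 2.267 0.103] (16, 45) [0.242 2.28  0.096] (24, 45) [0.275 2.265 0.094] (32, 45) [0.162 0.568 0.428] (40, 45) [0.175 0.556 0.428] (48, 45) [0.189 0.552 0.427] (56, 45) [0.204 0.557 0.424] (64, 45) [0.218 0.558 0.422] 
(0, 53) [0.087 0.084 0.52 ] (8, 53) [0.195 2.275 0.066] (16, 53) [0.229 2.285 0.059] (24, 53) [0.263 2.279 0.055] (32, 53) [0.298 2.276 0.05 ] (40, 53) [0.172 0.574 0.409] (48, 53) [0.185 0.562 0.41 ] (56, 53) [0.2   0.562 0.408] (64, 53) [0.216 0.573 0.403] (72, 53) [0.24  0.632 0.388] 
(8, 61) [0.092 0.093 0.509] (16, 61) [0.1   0.097 0.507] (40, 61) [0.167 0.567 0.396] (48, 61) [0.18  0.559 0.396] (56, 61) [0.194 0.556 0.394] (64, 61) [0.209 0.559 0.391] (72, 61) [0.226 0.573 0.385] 
(16, 69) [0.097 0.099 0.497] (24, 69) [0.105 0.103 0.495] (48, 69) [0.177 0.582 0.375] (56, 69) [0.192 0.579 0.373] (64, 69) [0.206 0.57  0.373] (72, 69) [0.229 0.627 0.356] 
(32, 77) [0.111 0.113 0.482] (48, 77) [0.172 0.58  0.359] (56, 77) [0.187 0.578 0.357] (64, 77) [0.202 0.58  0.354] (72, 77) [0.218 0.581 0.351] (80, 77) [0.244 0.651 0.33 ]
[... 2073 characters left out ...]
) [0.163 0.271 0.25 ] (104, 181) [0.176 0.27  0.246] (112, 181) [0.18  0.209 0.272] (120, 181) [0.194 0.218 0.264] (128, 181) [0.208 0.223 0.257] (136, 181) [0.225 0.244 0.242] 
(80, 189) [0.132 0.247 0.255] (88, 189) [0.143 0.232 0.259] (96, 189) [0.153 0.215 0.263] (104, 189) [0.162 0.19  0.271] (112, 189) [0.176 0.206 0.259] (120, 189) [0.191 0.223 0.246] (128, 189) [0.209 0.251 0.227] (136, 189) [0.224 0.256 0.22 ] 
(72, 197) [0.115 0.229 0.253] (80, 197) [0.126 0.219 0.255] (88, 197) [0.136 0.203 0.259] (96, 197) [0.146 0.188 0.263] (104, 197) [0.157 0.185 0.26 ] (128, 197) [0.206 0.257 0.208] (136, 197) [0.218 0.247 0.209] (144, 197) [0.232 0.246 0.204] 
['Unreachable', 'tcp_to_grasp']
```

View pics/s0l.png

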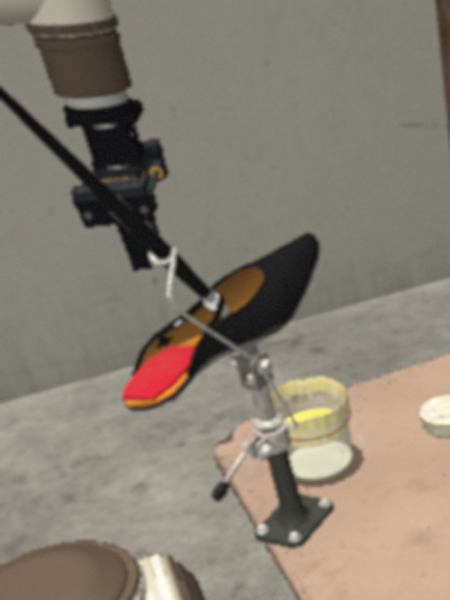

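```bash
python3 - <<'E'
from h import *
np.set_printoptions(precision=3,suppress=True)
X=np.load('pics/scene0_X.npy');d=np.load('pics/scene0.npy')
for v in list(range(0,40,8))+list(range(285,450,15)):
    for u in range(0,135,15):
        p=X[v,u]
        if d[v,u]>0 and p[2]>.05 and p[1]<1: print((u,v),p,end=' ')
    print()
for P in [(0,0,.3),(0,0.05,.5),(0,.1,.6),(0.02,.2,.75),(0.1,.3,.6),(0.05,.03,.6),(0.2,.56,.5)]:print(P,proj('scene',P),proj('top',P))
X=np.load('pics/top0_X.npy');d=np.load('pics/top0.npy')
for v in range(380,480,12):
    for u in range(0,640,15):
        p=X[v,u]
        if d[v,u]>0 and p[2]>.04 and p[1]<1 and p[1]>-.2: print((u,v),p,end=' ')
    print()
E
```

```text
(0, 0) [0.135 0.559 0.513] (15, 0) [0.159 0.561 0.51 ] (30, 0) [0.183 0.554 0.509] (45, 0) [0.209 0.554 0.507] 
(0, 8) [0.131 0.569 0.498] (15, 8) [0.155 0.569 0.496] (30, 8) [0.179 0.556 0.495] (45, 8) [0.204 0.554 0.493] (60, 8) [0.235 0.581 0.486] 
(15, 16) [0.151 0.58  0.48 ] (30, 16) [0.174 0.555 0.482] (45, 16) [0.199 0.547 0.48 ] (60, 16) [0.229 0.57  0.474] 
(30, 24) [0.17  0.556 0.467] (45, 24) [0.195 0.551 0.465] (60, 24) [0.224 0.57  0.459] 
(30, 32) [0.166 0.566 0.452] (45, 32) [0.191 0.554 0.451] (60, 32) [0.219 0.561 0.446] 

(15, 300) [-0.003  0.024  0.238] (30, 300) [0.013 0.014 0.238] (45, 300) [0.029 0.003 0.237] (60, 300) [0.045 0.002 0.229] (75, 300) [0.061 0.014 0.212] (90, 300) [0.078 0.003 0.211] 
(0, 315) [-0.022  0.006  0.237] (15, 315) [-0.007 -0.005  0.237] (30, 315) [ 0.009 -0.017  0.238] (45, 315) [ 0.024 -0.026  0.237] (60, 315) [ 0.039 -0.028  0.23 ] (75, 315) [ 0.054 -0.024  0.218] (90, 315) [ 0.07  -0.027  0.21 ] (105, 315) [ 0.088 -0.015  0.19 ] 
(0, 330) [-0.025 -0.023  0.237] (15, 330) [-0.01  -0.032  0.237] (30, 330) [ 0.004 -0.042  0.236] (45, 33
[... 3185 characters left out ...]
.26 ] 
(0, 452) [0.151 0.519 0.336] (15, 452) [0.139 0.52  0.301] (195, 452) [0.132 0.249 0.27 ] (210, 452) [0.167 0.202 0.365] (225, 452) [0.13  0.202 0.262] (240, 452) [0.131 0.177 0.264] (330, 452) [0.055 0.025 0.046] (345, 452) [ 0.089 -0.001  0.14 ] 
(0, 464) [0.135 0.517 0.336] (225, 464) [0.159 0.177 0.385] (240, 464) [0.109 0.178 0.256] (315, 464) [0.028 0.056 0.04 ] (330, 464) [0.084 0.028 0.184] (345, 464) [0.088 0.001 0.192] (360, 464) [ 0.086 -0.026  0.186] (375, 464) [ 0.075 -0.056  0.158] 
(225, 476) [0.152 0.172 0.405] (315, 476) [0.026 0.055 0.095] (330, 476) [0.072 0.028 0.205] (345, 476) [0.077 0.003 0.215] (360, 476) [ 0.076 -0.024  0.212] (375, 476) [ 0.068 -0.052  0.191]
```

Emit:
step_arm(
  targets=[0,0,0,0,0,-2,1,0,0,0,0,0,-3,1,0,0,0,0,0,-3,1,0,0,0,0,0,-2,1],
)

```text
time: 1.73
tcp_pos: [0.1963, 0.5941, 0.3259]
tool_rot: [[-0.313, -0.95, 0.001], [-0.95, 0.313, 0.004], [-0.004, -0.0, -1.0]]
ft_force: [0.9, 0.8, 1.7]
grip_width: 0.0873
```

```bash
python3 - <<'E'
from h import *
s=monitor.state(); print(s['time'],s['joint_positions'],s['tcp_pos'],s['ft_force'])
E
```

```text
1.7333 [ 8.65516477e+01  1.92641342e+01  1.08503564e+01  7.26046915e-02
 -8.13708117e+01 -1.48160891e+01] [0.19627273 0.59408596 0.32589249] [0.85891489 0.82104908 1.71725287]
```

Emit:
step_arm(
  targets=[0,0,0,2,0,-2,1,0,0,0,3,0,-3,1,0,0,0,3,0,-3,1,0,0,0,2,0,-2,1],
)

```text
time: 2.07
tcp_pos: [0.1648, 0.4979, 0.425]
tool_rot: [[-0.313, -0.95, 0.001], [-0.95, 0.313, 0.004], [-0.004, 0.0, -1.0]]
ft_force: [-0.9, 0.7, 0.8]
grip_width: 0.0868
```

```bash
python3 - <<'E'
from h import *
s=monitor.state(); print(s['time'],s['joint_positions'],s['tcp_pos'],s['tool_rot'],s['tau'])
shot('scene','s1'); shot('top','t1')
a=cv2.imread('pics/s1.png')[:320,:240]; cv2.imwrite('pics/s1l.png',cv2.resize(a,(450,600),interpolation=cv2.INTER_CUBIC))
E
```

```text
2.0667 [ 8.94636397e+01  7.79512816e+00  9.28629534e+00  6.40196682e-02
 -9.12692925e+01 -1.77277857e+01] [0.1648107  0.4979364  0.42497539] [[-3.13421508e-01 -9.49613410e-01  1.15328080e-03]
 [-9.49605564e-01  3.13423609e-01  3.86179103e-03]
 [-4.02867398e-03  1.15206503e-04 -9.99991878e-01]] [ -0.62744468 -23.02196503  18.56118858   4.13094342   0.20748247
   0.06997257]
```

View pics/s1l.png

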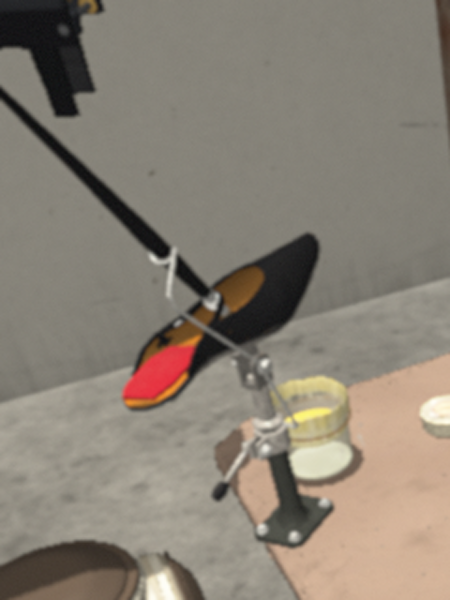

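```bash
cat >> h.py <<'E'
from scipy.spatial.transform import Rotation as Ro
def tool(yaw,pitch=0,stay=None):
    # tool down, x axis at world yaw (deg)
    y=np.radians(yaw); x=np.array([np.cos(y),np.sin(y),0]); z=np.array([0,0,-1.]); 
    R=np.c_[x,np.cross(z,x),z]
    return R
def rows(path,jaw,start=None,dec=2):
    """path: list of (R,p) world commanded poses after the start"""
    s=monitor.state(); R,p=(s['tool_rot'],s['tcp_pos']) if start is None else start
    U,_,V=np.linalg.svd(R); R=U@V
    p=np.array(p,float); out=[]
    for Rn,pn in path:
        sh=np.round(R.T@(np.array(pn)-p)*100,dec); w_=np.round(Ro.from_matrix(R.T@Rn).as_rotvec(),3)
        out+=list(w_)+list(sh)+[jaw]
        p=p+R@sh/100; R=R@Ro.from_rotvec(w_).as_matrix()
    a=np.array(out).reshape(-1,7)
    print('max turn',abs(a[:,:3]).max(),'max shift',np.linalg.norm(a[:,3:6],axis=1).max())
    o=[float(x)+0 for x in out]
    for i in range(0,len(o),56): print('['+', '.join(f'{x:g}' for x in o[i:i+56])+']')
    print('end',p,np.degrees(np.arctan2(R[1,0],R[0,0]))%360)
def line(a,b,n,ease=True):
    """a,b=(yaw,p); yields n poses from a (excl) to b"""
    t=np.linspace(0,1,n+1)[1:]
    if ease: t=np.array([ (x if n<4 else (0.5-0.5*np.cos(np.pi*x))*.6+.4*x) for x in t])
    return [(tool(a[0]+(b[0]-a[0])*x),np.array(a[1])+(np.array(b[1])-np.array(a[1]))*x) for x in t]
E
python3 - <<'E'
from h import *
rows(line((251.7,(.165,.498,.425)),(215,(.43,.20,.425)),16),1)
E
```

```text
max turn 0.054 max shift 3.33030028676094
[0.002, 0.012, 0.021, 0.65, -1.07, 0.3, 1, 0, 0, 0.027, 0.81, -1.47, 0, 1, 0, 0, 0.034, 0.96, -1.86, 0, 1, 0, 0, 0.039, 1.07, -2.25, 0, 1, 0, 0, 0.046, 1.11, -2.58, 0, 1, 0, 0, 0.049, 1.07, -2.87, 0, 1, 0, 0, 0.052, 0.99, -3.09, 0, 1, 0, 0, 0.053, 0.85, -3.22, 0, 1]
[0, 0, 0.054, 0.68, -3.26, 0, 1, 0, 0, 0.052, 0.48, -3.21, 0, 1, 0, 0, 0.049, 0.3, -3.05, 0, 1, 0, 0, 0.045, 0.14, -2.8, 0, 1, 0, 0, 0.04, 0.02, -2.49, 0, 1, 0, 0, 0.034, -0.08, -2.1, 0, 1, 0, 0, 0.027, -0.11, -1.67, 0, 1, 0, 0, 0.02, -0.12, -1.22, 0, 1]
end [0.4299621  0.20001702 0.42504819] 214.98189861984443
```

Emit:
step_arm(
  targets=[0,0,0.02,0.65,-1.1,0,1,0,0,0.027,0.8,-1.5,0,1,0,0,0.034,0.95,-1.85,0,1,0,0,0.04,1.05,-2.25,0,1,0,0,0.046,1.1,-2.6,0,1,0,0,0.049,1.05,-2.7,0,1,0,0,0.04,0.8,-2.0,0,1,0,0,0.02,0.4,-1.0,0,1],
)

```text
time: 2.83
tcp_pos: [0.2743, 0.3721, 0.4203]
tool_rot: [[-0.565, -0.825, -0.001], [-0.825, 0.565, -0.003], [0.003, -0.001, -1.0]]
ft_force: [0.5, 0.6, -0.3]
grip_width: 0.0863
```

```bash
python3 - <<'E'
from h import *
np.set_printoptions(precision=3,suppress=True)
s=monitor.state(); print(s['time'],s['joint_positions'],s['tcp_pos'],s['tau'],s['ft_force'])
shot('scene','s2'); shot('top','t2')
E
```

```text
2.8333 [ 73.84    1.304   1.487   0.013 -90.363 -18.247] [0.274 0.372 0.42 ] [  0.566 -21.076  20.081   4.54   -0.034  -0.001] [ 0.477  0.639 -0.3  ]
```

View pics/s2.png

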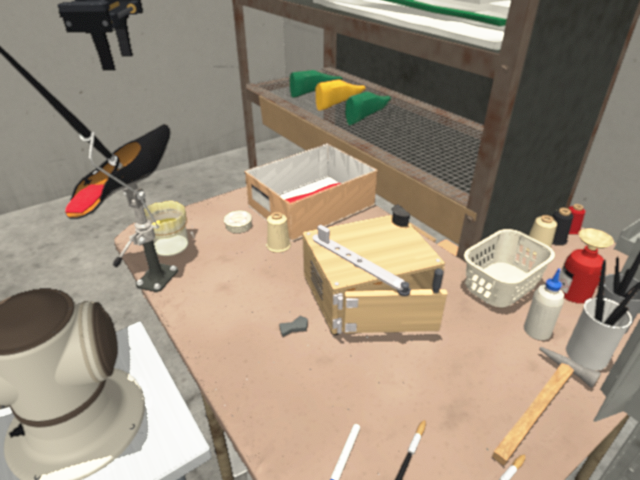

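View pics/t2.png

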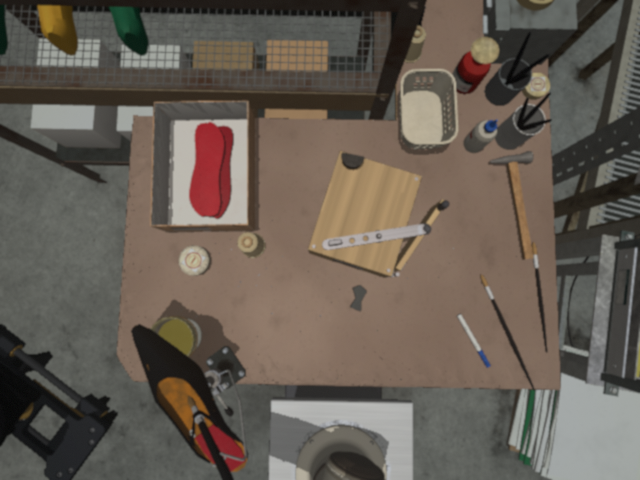

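```bash
python3 - <<'E'
from h import *
rows(line((235.6,(.2743,.3721,.42)),(203,(.47,.12,.40)),12),1)
E
```

```text
max turn 0.063 max shift 3.557948847299522
[-0.001, -0.002, 0.026, 0.47, -1.42, 0.16, 1, 0, 0, 0.036, 0.57, -1.94, 0.13, 1, 0, 0, 0.047, 0.64, -2.51, 0.16, 1, 0, 0, 0.054, 0.61, -2.98, 0.19, 1, 0, 0, 0.06, 0.51, -3.34, 0.21, 1, 0, 0, 0.063, 0.31, -3.52, 0.22, 1, 0, 0, 0.063, 0.09, -3.55, 0.22, 1, 0.001, 0, 0.06, -0.12, -3.37, 0.21, 1]
[0, 0, 0.055, -0.3, -3.03, 0.19, 1, 0, 0, 0.046, -0.39, -2.55, 0.16, 1, 0, 0, 0.036, -0.4, -1.99, 0.13, 1, 0, 0, 0.025, -0.32, -1.35, 0.09, 1]
end [0.47002224 0.11998014 0.39996505] 202.97973689309205
```

Emit:
step_arm(
  targets=[0,0,0.026,0.45,-1.4,0.15,1,0,0,0.036,0.55,-1.95,0.15,1,0,0,0.047,0.65,-2.5,0.15,1,0,0,0.054,0.6,-3.0,0.2,1,0,0,0.06,0.5,-3.3,0.2,1,0,0,0.05,0.25,-2.8,0.2,1,0,0,0.035,0.05,-1.8,0.1,1,0,0,0.02,0,-0.9,0.1,1],
)

```text
time: 3.6
tcp_pos: [0.3846, 0.2323, 0.408]
tool_rot: [[-0.799, -0.601, -0.001], [-0.601, 0.799, -0.001], [0.002, -0.0, -1.0]]
ft_force: [-0.1, -0.4, 0.4]
grip_width: 0.0873
```

```bash
python3 - <<'E'
from h import *
np.set_printoptions(precision=3,suppress=True)
s=monitor.state(); print(s['time'],s['joint_positions'],s['tcp_pos'],s['tau'],s['ft_force'])
shot('scene','s3'); shot('top','t3')
E
```

```text
3.6 [ 51.964  -0.117  -1.613   0.001 -88.611 -15.018] [0.385 0.232 0.408] [  0.349 -20.457  20.104   4.599  -0.042   0.026] [-0.075 -0.408  0.429]
```

View pics/s3.png

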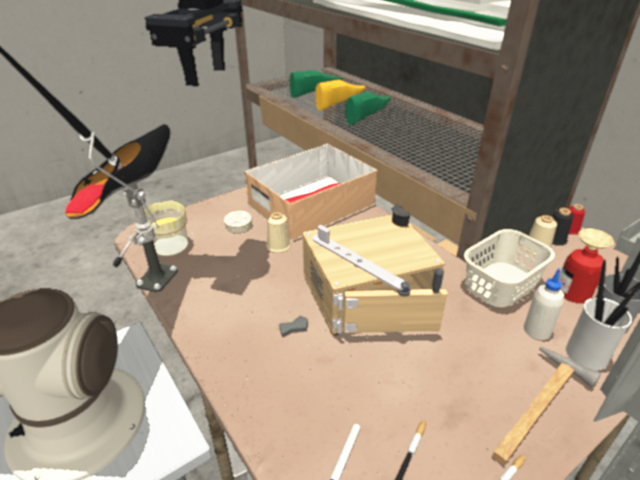

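View pics/t3.png

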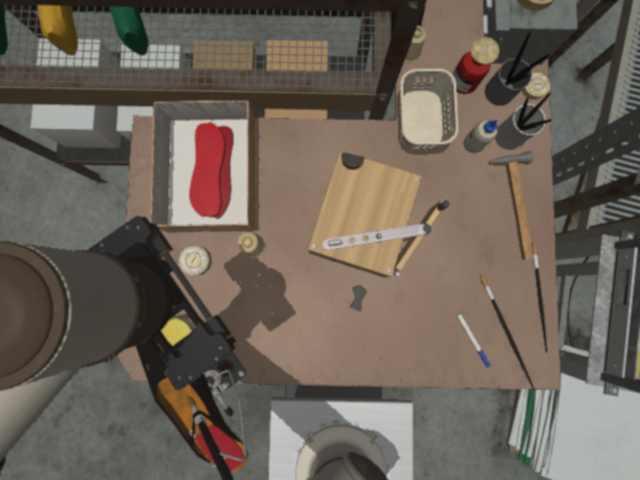

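```bash
python3 - <<'E'
from h import *
rows(line((216.9,(.3846,.2323,.408)),(189.9,(.4895,.0232,.36)),8),1)
E
```

```text
max turn 0.078 max shift 3.9410404717536207
[0, -0.002, 0.037, 0.31, -1.77, 0.36, 1, 0, 0, 0.054, 0.39, -2.66, 0.55, 1, 0, 0, 0.069, 0.31, -3.43, 0.71, 1, 0, 0, 0.078, 0.09, -3.86, 0.79, 1, 0, 0, 0.078, -0.22, -3.84, 0.79, 1, 0, 0, 0.069, -0.46, -3.42, 0.71, 1, 0, 0, 0.054, -0.55, -2.63, 0.55, 1, 0, 0, 0.035, -0.43, -1.65, 0.35, 1]
end [0.48946681 0.02321969 0.3600094 ] 189.87788062646072
```

Emit:
step_arm(
  targets=[0,0,0.037,0.3,-1.75,0.35,1,0,0,0.054,0.4,-2.65,0.55,1,0,0,0.069,0.3,-3.45,0.7,1,0,0,0.078,0.1,-3.85,0.8,1,0,0,0.078,-0.2,-3.85,0.8,1,0,0,0.069,-0.45,-3.4,0.7,1,0,0,0.054,-0.55,-2.65,0.55,1,0,0,0.035,-0.45,-1.65,0.35,1],
)

```text
time: 4.37
tcp_pos: [0.4898, 0.0229, 0.3597]
tool_rot: [[-0.985, -0.171, -0.002], [-0.171, 0.985, -0.0], [0.002, -0.0, -1.0]]
ft_force: [-0.3, 0.7, -0.8]
grip_width: 0.0872
```

```bash
python3 - <<'E'
from h import *
np.set_printoptions(precision=3,suppress=True)
s=monitor.state(); print(s['time'],s['joint_positions'],s['tcp_pos'],s['tau'],s['ft_force'])
shot('scene','s4'); shot('top','t4')
E
```

```text
4.3667 [ 21.692   4.698  -3.122  -0.015 -82.287 -11.841] [0.49  0.023 0.36 ] [  0.852 -25.45   19.814   4.587  -0.045  -0.   ] [-0.336  0.663 -0.761]
```

View pics/s4.png

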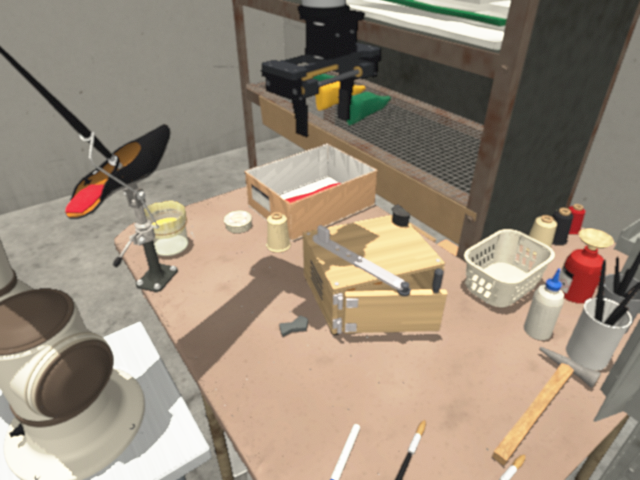

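View pics/t4.png

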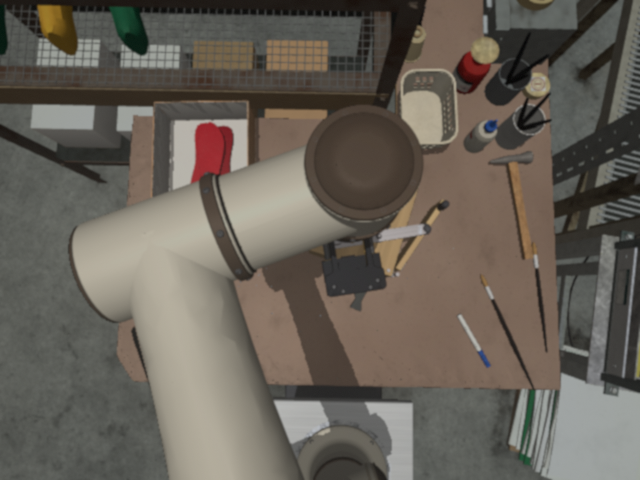

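```bash
python3 - <<'E'
from h import *
np.set_printoptions(precision=3,suppress=True)
d=np.load('pics/s4.npy'); 
for v in range(240,300,6):
    print(v,[back('scene',d,u,v) for u in (0,4,8,12) if d[v,u]>0 and d[v,u]<1.0])
d=np.load('pics/t4.npy'); print([ (uv,back('top',d,*uv)) for uv in [(240,470),(180,470),(300,470),(140,200),(360,160)] if d[uv[1],uv[0]]>0])
E
```

```text
240 [array([0.005, 0.108, 0.282])]
246 [array([0.003, 0.097, 0.279])]
252 [array([-0.   ,  0.093,  0.273]), array([0.003, 0.102, 0.266])]
258 [array([-0.003,  0.087,  0.267]), array([0.001, 0.093, 0.262])]
264 [array([-0.005,  0.083,  0.261]), array([-0.002,  0.089,  0.255]), array([0.001, 0.099, 0.247])]
270 [array([-0.008,  0.08 ,  0.254]), array([-0.005,  0.086,  0.248]), array([-0.001,  0.093,  0.242]), array([0.001, 0.113, 0.227])]
276 [array([-0.011,  0.08 ,  0.245]), array([-0.008,  0.083,  0.241]), array([-0.004,  0.086,  0.236]), array([-0.001,  0.096,  0.228])]
282 [array([-0.014,  0.077,  0.237]), array([-0.011,  0.08 ,  0.233]), array([-0.007,  0.084,  0.229]), array([-0.003,  0.086,  0.225])]
288 [array([-0.017,  0.074,  0.231]), array([-0.013,  0.076,  0.227]), array([-0.009,  0.078,  0.223]), array([-0.005,  0.079,  0.221])]
294 [array([-0.02 ,  0.069,  0.224]), array([-0.016,  0.072,  0.22 ]), array([-0.012,  0.072,  0.218]), array([-0.008,  0.072,  0.216])]
[((240, 470), array([0.289, 0.098, 0.727])), ((180, 470), array([0.286, 0.137, 0.722])), ((300, 470), array([0.273, 0.062, 0.684])), ((140, 200), array([0.596, 0.479, 0.   ])), ((360, 160), array([0.488, 0.025, 0.728]))]
```

```bash
cat > ik.py <<'E'
from h import *
from scipy.optimize import least_squares
L2,L3,LAT,T,D1=.5653,.4229,.160,.316,.170
r=np.radians
def fk(q):
    h,a,b,c,e=q
    F=np.array([np.cos(h),np.sin(h),0]);Rt=np.array([np.sin(h),-np.cos(h),0]);Z=np.array([0,0,1.])
    sh=np.array([0,0,D1]); el=sh+L2*(np.sin(a)*F+np.cos(a)*Z)
    p=b-a; d=np.cos(p)*F+np.sin(p)*Z; u=-np.sin(p)*F+np.cos(p)*Z
    wr=el+L3*d
    l=np.cos(c)*Rt+np.sin(c)*u; u2=-np.sin(c)*Rt+np.cos(c)*u
    t=np.cos(e)*d+np.sin(e)*u2
    w2=wr+LAT*l; tcp=w2+T*t
    ua=(sh-.13*Rt,el-.13*Rt)
    return dict(tcp=tcp,t=t,ua=ua,fore=(el,wr),elb=(el-.13*Rt,el),wr=(wr,w2))
def segd(A,B,n=60):
    s=np.linspace(0,1,n)[:,None]; P=A[0]+(A[1]-A[0])*s; Q=B[0]+(B[1]-B[0])*s
    return np.linalg.norm(P[:,None]-Q[None],axis=2).min()
r0=np.array([.19,.226,.306]); rd=(np.array([.087,.084,.52])-r0)/.214
def rod(z0=.306,z1=.56): return (r0+rd*(z0-.306),r0+rd*(z1-.306))
def ik(tcp,t,q0):
    f=lambda q: np.r_[(fk(q)['tcp']-tcp)*10,fk(q)['t']-t]
    lo=r(np.array([-179,-69,-61,-181,-171])); hi=r(np.array([179,118,80.6,117,-9.2]))
    s=least_squares(f,np.clip(q0,lo+.01,hi-.01),bounds=(lo,hi)); return s.x,s.cost
E
python3 - <<'E'
from ik import *
np.set_printoptions(precision=3,suppress=True)
print(fk(r(np.array([21.692,4.698,-3.122,0,-82.287])))['tcp'])
def clr(q):
    k=fk(q); R=rod(); return [segd(k[n],R) for n in ('ua','elb','fore')]
for name,P in (('fin',(.4895,.0235,.13)),('finlay',(.577,.019,.13)),('knob0',(.5675,-.193,.125)),('knob1',(.455,-.264,.125)),('finend',(.518,-.031,.13))):
    q,c=ik(np.array(P),np.array([0,0,-1.]),r(np.array([5,15,-20,0,-80.])))
    print(name,np.degrees(q),c,clr(q))
for name,P in (('knob0',(.5675,-.193,.13)),('knob1',(.455,-.264,.13))):
    res=[]
    for tilt in (15,25,35,45):
        for az in range(0,360,30):
            t=np.array([np.sin(r(tilt))*np.cos(r(az)),np.sin(r(tilt))*np.sin(r(az)),-np.cos(r(tilt))])
            q,c=ik(np.array(P),t,r(np.array([5,15,-20,0,-80.])))
            if c<1e-6: res.append((clr(q)[0],tilt,az,np.degrees(q),clr(q)))
    res.sort(key=lambda x:-x[0])
    for x in res[:6]: print(name,x)
E
```

```text
[0.491 0.023 0.36 ]
fin [ 21.804  14.264 -25.743  -0.    -49.993] 1.9685118554713586e-21 [np.float64(0.08571809836190179), np.float64(0.16719241344758276), np.float64(0.15884148473753879)]
finlay [ 17.976  22.041 -13.861  -0.    -54.098] 6.578206318049043e-30 [np.float64(0.05580027019336064), np.float64(0.18666460348923583), np.float64(0.1896890112443668)]
knob0 [ -3.301  24.282 -11.004  -0.    -54.714] 1.9261706856302843e-31 [np.float64(0.013493811491539198), np.float64(0.20968726722747957), np.float64(0.2184532597586007)]
knob1 [-12.416  17.846 -21.321  -0.    -50.833] 1.9089918720088362e-27 [np.float64(0.015364355535458748), np.float64(0.19025749683331794), np.float64(0.2029619729413963)]
finend [ 14.534  16.87  -21.927  -0.    -51.203] 3.400017657114777e-27 [np.float64(0.060601986765261594), np.float64(0.17279583858376082), np.float64(0.1746502563543011)]
knob0 (np.float64(0.12493198023402495), 45, 90, array([-26.156,  37.821,  14.1  , -39.398, -90.052]), [np.float64(0.12493198023402495), np.float64(0.3162575914072439), np.float64(0.3265746935950509)])
knob0 (np.float64(0.1229296
[... 1507 characters left out ...]
oat64(0.1344959033967938), np.float64(0.2720183109343437), np.float64(0.2858968926251284)])
knob1 (np.float64(0.1176652450970658), 35, 90, array([-31.736,  30.339,   2.157, -29.434, -83.054]), [np.float64(0.1176652450970658), np.float64(0.2760812216716994), np.float64(0.28872287838973215)])
knob1 (np.float64(0.11307021183869263), 35, 120, array([-24.988,  34.907,   6.959, -19.223, -91.78 ]), [np.float64(0.11307021183869263), np.float64(0.29566406783181), np.float64(0.3064779399393987)])
knob1 (np.float64(0.11242652318182976), 45, 150, array([ -17.907,   42.257,   11.874,   -8.775, -103.817]), [np.float64(0.11242652318182976), np.float64(0.33008005829811204), np.float64(0.34296512781126043)])
```

```bash
python3 - <<'E'
from ik import *
np.set_printoptions(precision=1,suppress=True)
def clr(q):
    k=fk(q); R=rod(); return segd(k['ua'],R)
for name,P in (('finlay',(.577,.019,.13)),('finend',(.518,-.031,.13)),('knob0',(.5675,-.193,.13)),('knob1',(.455,-.264,.13))):
    for tilt in (20,30,40,50):
        for az in (210,240,270,300,330):
            t=np.array([np.sin(r(tilt))*np.cos(r(az)),np.sin(r(tilt))*np.sin(r(az)),-np.cos(r(tilt))])
            q,c=ik(np.array(P),t,r(np.array([5,15,-20,0,-80.])))
            if c<1e-6: print(name,tilt,az,round(clr(q),3),np.degrees(q))
E
```

```text
finlay 20 210 0.04 [ 19.9  31.7  -1.7   3.5 -76.4]
finlay 20 240 0.06 [ 24.2  28.7 -10.3  12.5 -68. ]
finlay 20 270 0.077 [ 27.   24.2 -20.9  21.5 -56.2]
finlay 20 300 0.087 [ 27.1  19.3 -31.5  30.5 -42.3]
finlay 20 330 0.089 [ 24.   15.2 -39.   35.6 -28.4]
finlay 30 210 0.032 [ 20.6  37.    4.2   4.7 -86.9]
finlay 30 240 0.06 [ 26.5  32.8  -7.9  16.6 -75.6]
finlay 30 270 0.083 [ 30.3  26.6 -23.1  29.8 -60.1]
finlay 30 300 0.092 [ 29.1  19.5 -39.2  48.4 -41.9]
finlay 30 330 0.073 [ 15.1  13.1 -52.   82.9 -20.9]
finlay 40 210 0.024 [ 21.1  42.4   9.7   5.7 -96.9]
finlay 40 240 0.059 [ 28.3  37.3  -5.5  19.9 -83.1]
finlay 40 270 0.086 [ 33.1  29.8 -24.5  36.4 -65.3]
finlay 40 300 0.092 [ 30.3  21.1 -44.4  63.5 -45.9]
finlay 50 210 0.016 [  21.6   47.9   14.6    6.7 -106.3]
finlay 50 240 0.058 [ 29.7  42.   -3.3  22.7 -90.5]
finlay 50 270 0.089 [ 35.3  33.6 -25.3  41.3 -71.2]
finlay 50 300 0.091 [ 31.7  24.  -47.8  73.8 -52.9]
finend 20 210 0.044 [ 17.3  26.2 -11.8   4.6 -71.6]
finend 20 240 0.065 [ 21.9  23.  -20.4  13.7 -63.2]
finend 20 270 0.083 [ 24.8  18.4 -30.8  23.3 -51.8]
finend
[... 1702 characters left out ...]
0.006 [ -2.5  19.6 -28.7  22.2 -53.4]
knob1 20 270 0.025 [ -2.5  14.6 -39.1  32.1 -40. ]
knob1 20 300 0.033 [ -6.3  10.4 -46.4  38.6 -26.2]
knob1 20 330 0.033 [ -9.2   9.  -43.7  21.  -19.8]
knob1 30 210 0.025 [ -3.   28.2 -16.4  16.7 -72. ]
knob1 30 240 0.008 [  1.1  22.1 -31.1  30.5 -57.4]
knob1 30 270 0.028 [ -0.6  14.9 -46.6  50.8 -40.2]
knob1 30 300 0.012 [-19.1   8.5 -58.3  91.  -19.1]
knob1 40 210 0.033 [ -1.1  32.8 -14.3  19.7 -79.3]
knob1 40 240 0.006 [  4.2  25.5 -32.5  36.8 -62.7]
knob1 40 270 0.024 [  0.6  16.7 -51.6  65.8 -44.8]
knob1 50 210 0.041 [  0.4  37.6 -12.3  22.3 -86.4]
knob1 50 240 0.002 [  6.6  29.6 -33.3  41.3 -68.6]
knob1 50 270 0.017 [  2.3  20.1 -54.8  75.6 -52.2]
```

Emit:
step_arm(
  targets=[0,0,0,0,0,2,1,0,0,0,0,0,3.5,1,0,0,0,0,0,4,0.5,0,0,0,0,0,4,0.2,0,0,0,0,0,4,0,0,0,0,0,0,2.5,0,0,0,0,0,0,1,0],
)

```text
time: 5.05
tcp_pos: [0.4862, 0.0249, 0.1468]
tool_rot: [[-0.984, -0.176, -0.008], [-0.176, 0.984, -0.002], [0.008, -0.0, -1.0]]
ft_force: [-0.3, 0.6, 0.2]
grip_width: 0.0614
```

```bash
python3 - <<'E'
from h import *
np.set_printoptions(precision=3,suppress=True)
s=monitor.state(); print(s['time'],s['joint_positions'],s['tcp_pos'],s['tau'],s['ft_force'])
im,d=shot('scene','s5'); 
cv2.imwrite('pics/s5z.png',cv2.resize(im[150:330,220:420],(660,594),interpolation=cv2.INTER_CUBIC))
E
```

```text
5.05 [ 22.038  13.131 -24.456  -0.103 -52.861 -11.854] [0.486 0.025 0.147] [  0.075 -28.495  16.105   3.606   0.068   0.004] [-0.285  0.633  0.22 ]
```

View pics/s5z.png

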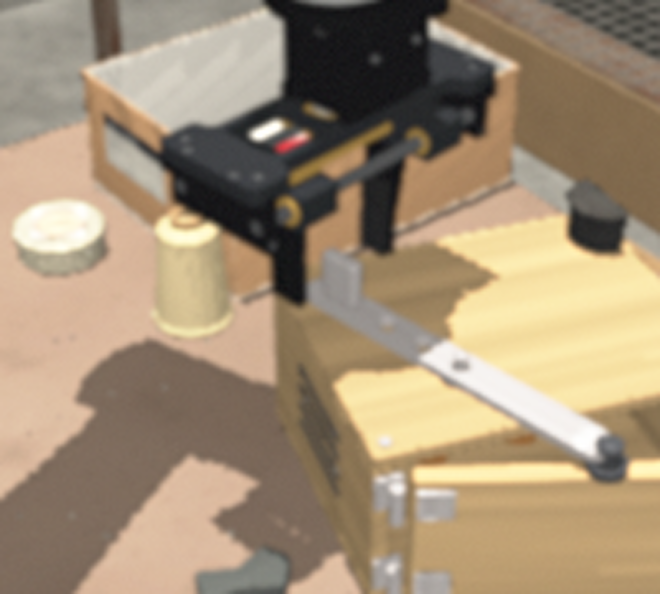

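Emit:
step_arm(
  targets=[0,0,0,0,0,0,0,0,0,0,0,0,0,0],
)

```text
time: 5.27
tcp_pos: [0.4901, 0.0251, 0.152]
tool_rot: [[-0.984, -0.176, 0.002], [-0.176, 0.984, 0.0], [-0.002, 0.0, -1.0]]
ft_force: [-0.0, 0.7, 1.3]
grip_width: 0.0467
```

Emit:
step_arm(
  targets=[0,0,0,0,0,1,-0.2,0,0,0,0,0,0.7,-0.4,0,0,0,0,0,0.3,-0.5,0,0,0,0,0,0,-0.5],
)

```text
time: 5.6
tcp_pos: [0.4891, 0.0239, 0.131]
tool_rot: [[-0.985, -0.173, -0.0], [-0.173, 0.985, 0.0], [0.0, 0.0, -1.0]]
ft_force: [-0.3, -0.3, -0.4]
grip_width: 0.0262
```

Now close on the fin.

Emit:
step_arm(
  targets=[0,0,0,0,0,0,-1,0,0,0,0,0,0,-1,0,0,0,0,0,0,-1,0,0,0,0,0,0,-1,0,0,0,0,0,0,-1],
  newtons=25,
)

```text
time: 6.02
tcp_pos: [0.4901, 0.0239, 0.1316]
tool_rot: [[-0.985, -0.174, 0.002], [-0.174, 0.985, 0.0], [-0.002, -0.0, -1.0]]
ft_force: [1.9, -0.1, 1.5]
grip_width: 0.0098
```

```bash
python3 - <<'E'
from h import *
np.set_printoptions(precision=3,suppress=True)
s=monitor.state(); print(s['time'],s['joint_positions'],s['tcp_pos'],s['tau'],s['ft_force'],s['torque'],s['grip_width'])
E
```

```text
6.0167 [ 21.816  14.264 -25.561   0.038 -50.053 -11.812] [0.49  0.024 0.132] [ -0.383 -28.44   14.445   2.993  -0.373  -0.28 ] [ 1.91  -0.071  1.535] [ 0.131 -0.414  0.281] 0.009808902326305302
```

```bash
cat >> h.py <<'E'
def arc(R0,p0,S,seq,psi0):
    """seq of (psi deg, alpha rad): rigid stay+tool motion from (psi0,0)"""
    out=[]
    for psi,al in seq:
        A=Ro.from_euler('z',psi-psi0,degrees=True)
        u=np.array([np.cos(np.radians(psi)),np.sin(np.radians(psi)),0]); ax=np.cross(u,[0,0,1.])
        B=Ro.from_rotvec(ax*al)*A
        out.append((B.as_matrix()@R0,np.array(S)+B.apply(np.array(p0)-S)))
    return out
E
python3 - <<'E'
from h import *
S=[.5225,-.1637,.12]
p0=[.4900,.0239,.1315]; R0=tool(189.95)
a=lambda n,x0,x1:[x0+(x1-x0)*(i+1)/n for i in range(n)]
seq=[(99.9,x) for x in [.03,.07,.11,.16,.21,.25]]+[(99.9+y,.25) for y in [-1.5,-4.5,-8,-12,-16,-20,-23.5,-25.5,-26.4]]
rows(arc(R0,p0,S,seq,99.9),-1,start=(R0,p0))
E
```

```text
max turn 0.068 max shift 1.2710232098588916
[-0.03, 0, 0, 0, -0.04, -0.57, -1, -0.04, 0, 0, 0, -0.06, -0.76, -1, -0.04, 0, 0, 0, -0.07, -0.76, -1, -0.05, 0, 0, 0, -0.08, -0.95, -1, -0.05, 0, 0, 0, -0.08, -0.95, -1, -0.04, 0, 0, 0, -0.06, -0.76, -1, 0, -0.007, 0.025, -0.47, -0.01, 0, -1, 0, -0.013, 0.051, -0.96, -0.02, -0.01, -1]
[0, -0.015, 0.059, -1.1, -0.04, -0.01, -1, 0, -0.017, 0.068, -1.27, -0.04, -0.01, -1, 0, -0.017, 0.068, -1.27, -0.05, -0.01, -1, 0, -0.018, 0.067, -1.26, -0.04, -0.01, -1, 0, -0.015, 0.059, -1.11, -0.04, -0.01, -1, 0, -0.008, 0.034, -0.64, -0.01, 0, -1, 0, -0.004, 0.015, -0.28, 0, 0, -1]
end [0.5742995  0.01043916 0.17821601] 163.57452022332834
```

Emit:
step_arm(
  targets=[-0.03,0,0,0,-0.04,-0.57,-1,-0.04,0,0,0,-0.06,-0.76,-1,-0.04,0,0,0,-0.07,-0.76,-1,-0.05,0,0,0,-0.08,-0.95,-1,-0.05,0,0,0,-0.08,-0.95,-1,-0.04,0,0,0,-0.06,-0.76,-1],
)

```text
time: 6.52
tcp_pos: [0.4916, 0.0149, 0.1787]
tool_rot: [[-0.985, -0.169, -0.041], [-0.174, 0.954, 0.246], [-0.002, 0.249, -0.968]]
ft_force: [1.3, -0.8, -2.0]
grip_width: 0.0099
```

```bash
python3 - <<'E'
from h import *
np.set_printoptions(precision=3,suppress=True)
s=monitor.state(); print(s['time'],s['joint_positions'],s['tcp_pos'],s['tau'],s['ft_force'],s['torque'],s['grip_width'])
im,d=shot('scene','s6'); 
cv2.imwrite('pics/s6z.png',cv2.resize(im[150:330,220:420],(660,594),interpolation=cv2.INTER_CUBIC))
E
```

```text
6.5167 [ 10.743  13.376 -14.174 -16.237 -63.07    6.738] [0.492 0.015 0.179] [  1.292 -30.745  16.324   3.563  -0.183  -0.534] [ 1.285 -0.785 -2.003] [-0.726 -0.695  0.155] 0.009901045874771048
```

View pics/s6z.png

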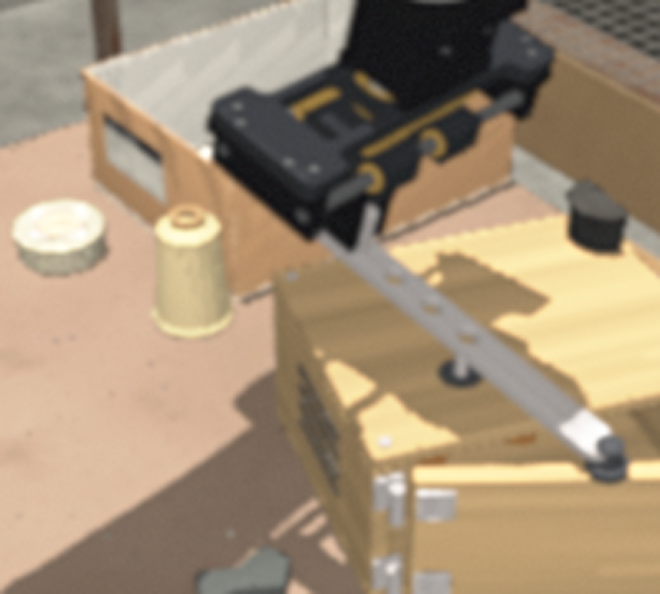

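```bash
python3 - <<'E'
from ik import *
np.set_printoptions(precision=3,suppress=True)
S=[.5225,-.1637,.12];p0=[.4900,.0239,.1315]; R0=tool(189.95)
q0=r(np.array([10.7,13.4,-14.2,-16.2,-63.]))
for psi in (99.9,90,80,73.5):
  for al in (.25,.2,.1,0):
    R,p=arc(R0,p0,S,[(psi,al)],99.9)[0]
    q,c=ik(p,R[:,2],q0); print(psi,al,np.degrees(q),c,segd(fk(q)['ua'],rod()))
E
```

```text
99.9 0.25 [ 10.617  13.387 -14.255 -16.103 -63.111] 3.79023013055408e-31 0.061991697066261585
99.9 0.2 [ 13.009  13.285 -16.433 -13.199 -60.316] 8.911020101856942e-23 0.06804755497787407
99.9 0.1 [ 17.613  13.475 -20.926  -6.934 -55.026] 2.380130657966086e-20 0.07823569082779469
99.9 0 [ 21.827  14.203 -25.565  -0.    -50.232] 8.757779853450619e-22 0.08593418337476091
90 0.25 [ 10.411  15.029 -11.973 -16.101 -61.332] 4.5959332931387583e-29 0.05600082919701752
90 0.2 [ 12.678  15.22  -13.786 -13.054 -59.111] 1.2172186690657269e-19 0.06099996942281524
90 0.1 [ 16.934  15.961 -17.485  -6.69  -55.064] 3.7034941003984713e-22 0.06929100297270492
90 0 [ 20.723  17.17  -21.217  -0.    -51.613] 2.778651821743336e-27 0.07553581806362962
80 0.25 [  9.918  16.711  -9.736 -15.656 -59.537] 5.3661551409489985e-21 0.049081166617348376
80 0.2 [ 12.002  17.185 -11.141 -12.551 -57.958] 5.2236034916642804e-30 0.05301111309804195
80 0.1 [ 15.83   18.445 -13.957  -6.278 -55.256] 5.318838439207835e-23 0.059382212272876114
80 0 [ 19.163  20.094 -16.717  -0.    -53.189] 1.3063799479897364e-29 0.06396893480200806
73.5 0.25 [  9.46   17.794  -8.346 -15.14  -58.392] 7.669053038549973e-31 0.044559464033981214
73.5 0.2 [ 11.403  18.442  -9.468 -12.049 -57.254] 1.0016164602475254e-27 0.047689479521384893
73.5 0.1 [ 14.928  20.017 -11.679  -5.936 -55.453] 1.4220141414717996e-21 0.05265122270365239
73.5 0 [ 17.961  21.931 -13.787  -0.    -54.281] 6.325716902339876e-31 0.056023734780710814
```

Emit:
step_arm(
  targets=[0,-0.007,0.025,-0.47,-0.01,0,-1,0,-0.013,0.051,-0.96,-0.02,-0.01,-1],
)

```text
time: 6.73
tcp_pos: [0.505, 0.0165, 0.1775]
tool_rot: [[-0.996, -0.089, -0.022], [-0.092, 0.965, 0.245], [-0.001, 0.246, -0.969]]
ft_force: [2.3, -1.5, -1.4]
grip_width: 0.0103
```

```bash
cat > st.py <<'E'
from h import *
np.set_printoptions(precision=3,suppress=True)
s=monitor.state()
for k in ('time','joint_positions','tcp_pos','tau','ft_force','torque','grip_width'): print(k,s[k])
E
python3 st.py
```

```text
time 6.7333
joint_positions [ 10.8    14.124 -13.349 -16.101 -62.046   2.014]
tcp_pos [0.505 0.016 0.177]
tau [  0.076 -31.982  16.717   2.657  -0.633   0.25 ]
ft_force [ 2.293 -1.473 -1.449]
torque [-1.049 -0.708  0.152]
grip_width 0.010295679136599619
```

Emit:
step_arm(
  targets=[0,-0.015,0.059,-1.1,-0.04,-0.01,-1],
)

```text
time: 6.82
tcp_pos: [0.5162, 0.0175, 0.1773]
tool_rot: [[-1.0, -0.03, -0.007], [-0.031, 0.969, 0.246], [-0.001, 0.246, -0.969]]
ft_force: [2.3, -2.3, -0.3]
grip_width: 0.0098
```

```bash
python3 st.py
```

```text
time 6.8167
joint_positions [ 10.754  14.747 -12.521 -16.051 -61.401  -1.398]
tcp_pos [0.516 0.017 0.177]
tau [  0.264 -32.371  16.592   2.712  -0.53    0.221]
ft_force [ 2.347 -2.272 -0.269]
torque [-1.063 -0.655  0.206]
grip_width 0.009826109931752628
```

Emit:
step_arm(
  targets=[0,-0.017,0.068,-1.27,-0.04,-0.01,-1],
)

```text
time: 6.9
tcp_pos: [0.529, 0.0177, 0.1773]
tool_rot: [[-0.999, 0.038, 0.01], [0.039, 0.969, 0.246], [-0.0, 0.246, -0.969]]
ft_force: [1.5, -1.7, -0.6]
grip_width: 0.0099
```

```bash
python3 st.py
```

```text
time 6.9
joint_positions [ 10.63   15.456 -11.566 -15.952 -60.706  -5.288]
tcp_pos [0.529 0.018 0.177]
tau [  0.446 -33.048  16.658   2.684  -0.468   0.289]
ft_force [ 1.546 -1.691 -0.639]
torque [-1.115 -0.585  0.185]
grip_width 0.00994919708778692
```

Emit:
step_arm(
  targets=[0,-0.017,0.068,-1.27,-0.05,-0.01,-1],
)

```text
time: 6.98
tcp_pos: [0.5419, 0.017, 0.1772]
tool_rot: [[-0.994, 0.105, 0.027], [0.109, 0.964, 0.245], [-0.0, 0.246, -0.969]]
ft_force: [2.5, -0.3, -0.6]
grip_width: 0.0099
```

```bash
python3 st.py|grep -E "tau|joint"
```

```text
joint_positions [ 10.443  16.174 -10.607 -15.79  -60.01   -9.142]
tau [  0.12  -33.494  16.573   2.902  -0.411   0.247]
```

Emit:
step_arm(
  targets=[0,-0.018,0.067,-1.26,-0.04,-0.01,-1],
)

```text
time: 7.07
tcp_pos: [0.5545, 0.0154, 0.1772]
tool_rot: [[-0.984, 0.172, 0.045], [0.177, 0.954, 0.242], [-0.001, 0.246, -0.969]]
ft_force: [0.9, -0.9, -1.0]
grip_width: 0.0099
```

```bash
python3 st.py|grep -E "tau|joint"
```

```text
joint_positions [ 10.227  16.847  -9.731 -15.552 -59.248 -12.934]
tau [  0.052 -34.001  16.664   2.951  -0.366   0.246]
```

Emit:
step_arm(
  targets=[0,-0.015,0.059,-1.11,-0.04,-0.01,-1],
)

```text
time: 7.15
tcp_pos: [0.5654, 0.0131, 0.1772]
tool_rot: [[-0.972, 0.229, 0.059], [0.237, 0.942, 0.239], [-0.001, 0.246, -0.969]]
ft_force: [1.6, 0.6, -0.1]
grip_width: 0.0102
```

```bash
python3 st.py|grep -E "tau|joint"
```

```text
joint_positions [  9.98   17.455  -8.941 -15.296 -58.646 -16.24 ]
tau [ -0.206 -34.399  16.637   3.13   -0.309   0.153]
```

Emit:
step_arm(
  targets=[0,-0.008,0.034,-0.64,-0.01,0,-1,0,-0.004,0.015,-0.28,0,0,-1],
)

```text
time: 7.32
tcp_pos: [0.5742, 0.0108, 0.1771]
tool_rot: [[-0.959, 0.275, 0.07], [0.284, 0.929, 0.236], [-0.0, 0.247, -0.969]]
ft_force: [1.1, 0.8, 0.2]
grip_width: 0.0098
```

```bash
python3 st.py; python3 - <<'E'
from h import *
im,d=shot('scene','s7'); shot('top','t7')
cv2.imwrite('pics/s7z.png',cv2.resize(im[150:330,220:420],(660,594),interpolation=cv2.INTER_CUBIC))
E
```

```text
time 7.3167
joint_positions [  9.742  17.976  -8.273 -15.069 -58.222 -18.861]
tcp_pos [0.574 0.011 0.177]
tau [ -0.512 -34.39   17.003   3.24   -0.187  -0.24 ]
ft_force [1.14  0.776 0.208]
torque [-0.405 -0.313  0.172]
grip_width 0.009819517127766391
```

View pics/s7z.png

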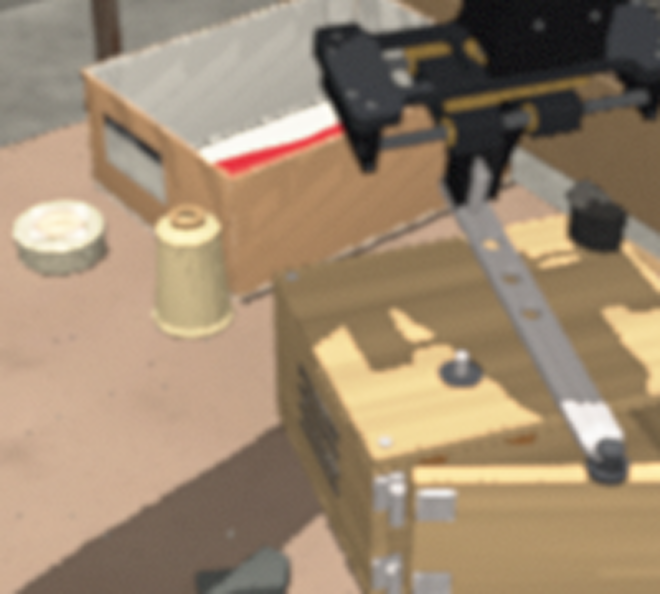

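View pics/s7.png

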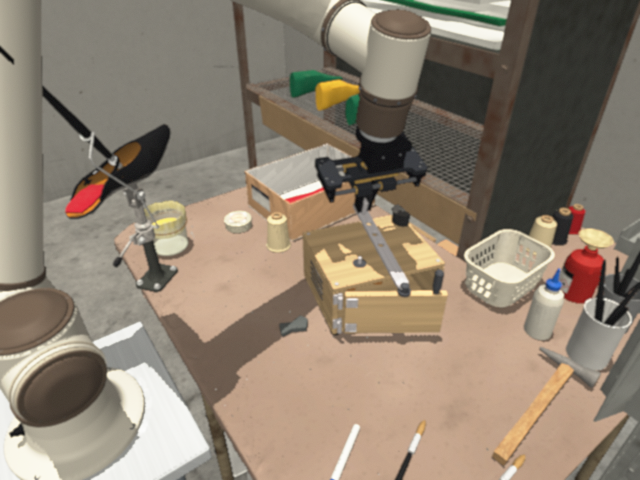

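```bash
python3 - <<'E'
from h import *
S=[.5225,-.1637,.12]
p0=[.4900,.0239,.1315]; R0=tool(189.95)
P=arc(R0,p0,S,[(73.5,x) for x in [.25,.22,.18,.13,.08,.04,.015,0]],99.9)
rows(P[1:],-1,start=P[0]); print(P[0],P[-1])
E
```

```text
max turn 0.05 max shift 0.9604686356149273
[0.03, 0, 0, 0, 0.03, 0.57, -1, 0.04, 0, 0, 0, 0.03, 0.76, -1, 0.05, 0, 0, 0, 0.03, 0.96, -1, 0.05, 0, 0, 0, 0.03, 0.95, -1, 0.04, 0, 0, 0, 0.03, 0.76, -1, 0.025, 0, 0, 0, 0.03, 0.48, -1, 0.015, 0, 0, 0, 0.01, 0.28, -1]
end [0.5767973  0.01875766 0.13154064] 163.54844562183825
(array([[-9.59059515e-01,  2.74349163e-01,  7.02665208e-02],
       [ 2.83204520e-01,  9.29259848e-01,  2.37215799e-01],
       [-2.15900656e-04,  2.47403865e-01, -9.68912422e-01]]), array([0.57431381, 0.01038303, 0.17824677])) (array([[-0.95906722,  0.28317851,  0.        ],
       [ 0.28317851,  0.95906722,  0.        ],
       [ 0.        ,  0.        , -1.        ]]), array([0.57680293, 0.01878617, 0.1315    ]))
```

Emit:
step_arm(
  targets=[0.03,0,0,0,0.03,0.57,-1,0.04,0,0,0,0.03,0.76,-1,0.05,0,0,0,0.03,0.96,-1,0.05,0,0,0,0.03,0.95,-1,0.04,0,0,0,0.03,0.76,-1,0.025,0,0,0,0.03,0.45,-1,0.015,0,0,0,0.01,0.25,-1],
)

```text
time: 8.0
tcp_pos: [0.5748, 0.0187, 0.1315]
tool_rot: [[-0.96, 0.28, -0.003], [0.28, 0.96, -0.003], [0.002, -0.004, -1.0]]
ft_force: [-5.4, 0.1, 12.7]
grip_width: 0.01
```

```bash
python3 st.py
```

```text
time 8.0
joint_positions [ 18.069  21.959 -13.869   0.149 -54.403 -34.407]
tcp_pos [0.575 0.019 0.131]
tau [ -0.686 -29.622  14.04    2.557   1.377  -0.244]
ft_force [-5.36  0.05 12.65]
torque [0.163 1.362 0.318]
grip_width 0.010047696851275266
```

Emit:
step_arm(
  targets=[0,0,0,0,0,0,-0.6,0,0,0,0,0,0,-0.4,0,0,0,0,0,0,-0.3,0,0,0,0,0,0,-0.3,0,0,0,0,0,-0.5,-0.3,0,0,0,0,0,-1.5,-0.3,0,0,0,0,0,-3,-0.3,0,0,0,0,0,-3,-0.3],
)

```text
time: 8.67
tcp_pos: [0.5751, 0.0181, 0.2119]
tool_rot: [[-0.959, 0.283, -0.003], [0.283, 0.959, -0.001], [0.002, -0.001, -1.0]]
ft_force: [1.0, 0.2, 0.8]
grip_width: 0.0304
```

```bash
python3 st.py; python3 - <<'E'
from h import *
im,d=shot('scene','s8')
cv2.imwrite('pics/s8z.png',cv2.resize(im[150:330,220:460],(800,600),interpolation=cv2.INTER_CUBIC))
E
```

```text
time 8.6667
joint_positions [ 17.922  17.757  -7.532  -0.018 -64.869 -34.357]
tcp_pos [0.575 0.018 0.212]
tau [ -0.181 -33.     16.283   3.859   0.419  -0.006]
ft_force [1.024 0.212 0.798]
torque [ 0.117 -0.25  -0.007]
grip_width 0.03042656561139211
```

View pics/s8z.png

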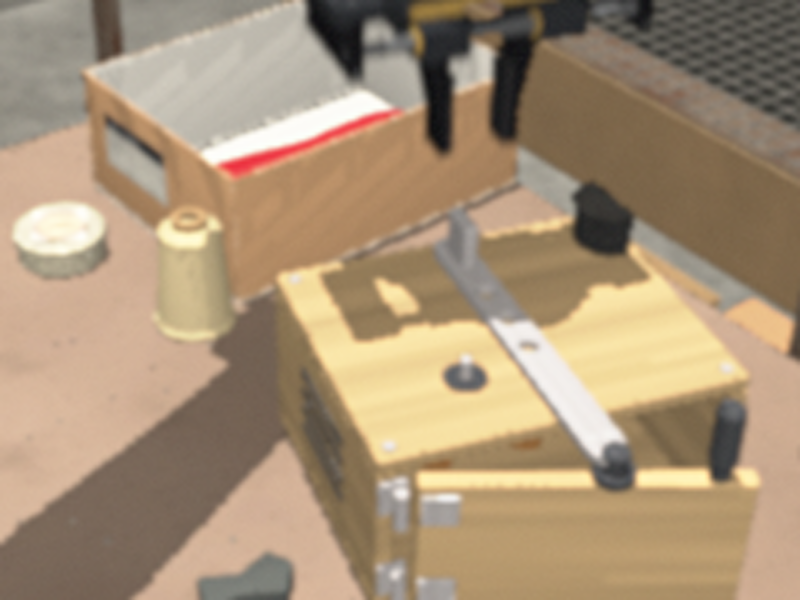

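```bash
python3 - <<'E'
from h import *
rows(line((163.55,(.5751,.0181,.212)),(236,(.569,-.192,.20)),13,ease=True),0)
E
```

```text
max turn 0.131 max shift 2.1664717861075413
[0.004, 0.011, -0.048, 0.2, -0.95, 0.84, 0, -0.001, 0, -0.072, -0.25, -1.16, 0.07, 0, 0, 0, -0.09, -0.2, -1.5, 0.08, 0, 0, 0, -0.108, -0.08, -1.78, 0.11, 0, 0, 0.001, -0.12, 0.12, -1.99, 0.11, 0, 0, 0, -0.127, 0.38, -2.09, 0.12, 0, 0, 0, -0.131, 0.66, -2.06, 0.12, 0, 0.001, 0, -0.127, 0.9, -1.92, 0.12, 0]
[0, 0, -0.12, 1.07, -1.68, 0.12, 0, 0, 0, -0.108, 1.13, -1.38, 0.1, 0, 0, 0, -0.09, 1.08, -1.06, 0.09, 0, 0, 0, -0.072, 0.92, -0.75, 0.07, 0, 0, -0.001, -0.05, 0.68, -0.48, 0.04, 0]
end [ 0.56900536 -0.19202345  0.20003875] 236.01456699092955
```

Emit:
step_arm(
  targets=[0,0,-0.05,-0.2,-0.85,0.1,0,0,0,-0.075,-0.25,-1.16,0.07,0,0,0,-0.095,-0.2,-1.5,0.08,0,0,0,-0.11,-0.08,-1.78,0.11,0,0,0,-0.12,0.12,-2,0.11,0,0,0,-0.123,0.38,-2.1,0.12,0,0,0,-0.123,0.66,-2.06,0.12,0,0,0,-0.123,0.9,-1.92,0.12,0],
)

```text
time: 9.38
tcp_pos: [0.5724, -0.1203, 0.2036]
tool_rot: [[-0.859, -0.513, 0.001], [-0.513, 0.859, 0.0], [-0.001, -0.0, -1.0]]
ft_force: [-0.1, -0.3, 0.2]
grip_width: 0.0436
```

Emit:
step_arm(
  targets=[0,0,-0.118,1.07,-1.68,0.12,0,0,0,-0.108,1.13,-1.38,0.1,0,0,0,-0.09,1.08,-1.06,0.09,0,0,0,-0.075,0.92,-0.75,0.07,0,0,0,-0.055,0.68,-0.48,0.04,0,0,0,0,0,0,0,0,0,0,0,0,0,0,0],
)

```text
time: 9.97
tcp_pos: [0.5698, -0.1925, 0.1992]
tool_rot: [[-0.56, -0.828, 0.0], [-0.828, 0.56, 0.0], [-0.0, -0.0, -1.0]]
ft_force: [-0.3, -0.0, 0.6]
grip_width: 0.0438
```

```bash
python3 st.py; python3 - <<'E'
from h import *
im,d=shot('scene','s9')
cv2.imwrite('pics/s9z.png',cv2.resize(im[120:330,260:500],(686,600),interpolation=cv2.INTER_CUBIC))
rows([(tool(236),(.569,-.1925,.130))],0)
E
```

```text
time 9.9667
joint_positions [ -3.272  20.726  -5.026  -0.023 -64.232  59.194]
tcp_pos [ 0.57  -0.193  0.199]
tau [ -0.442 -37.223  18.269   4.049   0.084   0.055]
ft_force [-0.332 -0.027  0.575]
torque [-0.022  0.011  0.016]
grip_width 0.043768000626151576
max turn 0.001 max shift 6.920845324091559
[0, 0, -0.001, 0.09, 0.06, 6.92, 0]
end [ 0.56895431 -0.19247954  0.13002318] 236.02321596395444
```

View pics/s9z.png

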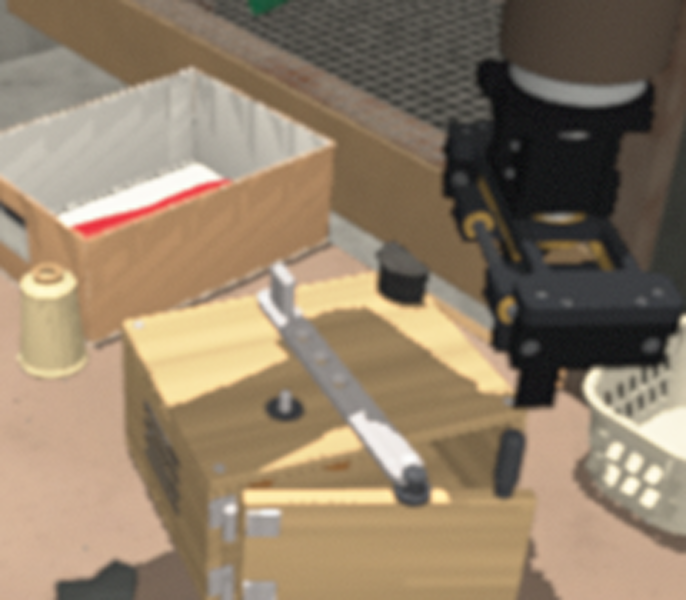

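Emit:
step_arm(
  targets=[0,0,0,0.1,0.05,1.5,0,0,0,0,0,0,2.2,0,0,0,0,0,0,1.6,0,0,0,0,0,0,1,0,0,0,0,0,0,0.6,-0.2,0,0,0,0,0,0,-0.3],
)

```text
time: 10.52
tcp_pos: [0.5686, -0.1922, 0.129]
tool_rot: [[-0.558, -0.83, -0.002], [-0.83, 0.558, 0.0], [0.001, 0.002, -1.0]]
ft_force: [-0.3, 0.1, 0.8]
grip_width: 0.0368
```

Emit:
step_arm(
  targets=[0,0,0,0,0,0,-0.5,0,0,0,0,0,0,-0.6,0,0,0,0,0,0,-1,0,0,0,0,0,0,-1,0,0,0,0,0,0,-1],
  newtons=8,
)

```text
time: 10.93
tcp_pos: [0.5697, -0.193, 0.1312]
tool_rot: [[-0.558, -0.83, 0.002], [-0.83, 0.558, -0.001], [-0.001, -0.002, -1.0]]
ft_force: [0.1, -1.3, 3.1]
grip_width: 0.0154
```

```bash
python3 st.py; python3 - <<'E'
from h import *
im,d=shot('scene','s10')
cv2.imwrite('pics/s10z.png',cv2.resize(im[120:330,260:500],(686,600),interpolation=cv2.INTER_CUBIC))
E
```

```text
time 10.9333
joint_positions [ -3.296  24.157 -10.267   0.031 -55.442  59.363]
tcp_pos [ 0.57  -0.193  0.131]
tau [  0.451 -37.397  15.83    3.141   0.072  -0.018]
ft_force [ 0.124 -1.323  3.112]
torque [-0.23  -0.033  0.017]
grip_width 0.015432814390065577
```

View pics/s10z.png

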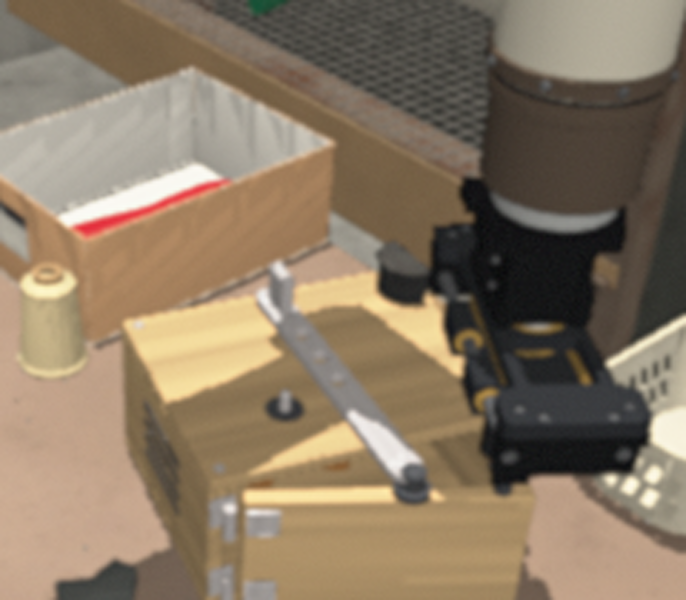

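```bash
python3 - <<'E'
from h import *
H=np.array([.4358,-.1054,0]); p0=np.array([.5693,-.193,.1307]); R0=tool(236.05)
th=np.cumsum([.015,.03,.045,.05,.05,.05,.05,.05,.05,.05,.05,.05,.05,.05,.05,.05,.045,.035,.025,.015]); print(th[-1])
P=[]
for t in th:
    B=Ro.from_rotvec([0,0,-t]); P.append((B.as_matrix()@R0,H+B.apply(p0-H)))
rows(P,-1,start=(R0,p0))
E
```

```text
0.8600000000000002
max turn 0.05 max shift 0.8000624975587846
[0, 0, 0.015, 0.24, 0, 0, -1, 0, 0, 0.03, 0.48, 0, 0, -1, 0, 0, 0.045, 0.72, 0.01, 0, -1, 0, 0, 0.05, 0.8, 0.01, 0, -1, 0, 0, 0.05, 0.79, 0.01, 0, -1, 0, 0, 0.05, 0.8, 0.01, 0, -1, 0, 0, 0.05, 0.8, 0.01, 0, -1, 0, 0, 0.05, 0.8, 0.01, 0, -1]
[0, 0, 0.05, 0.8, 0.01, 0, -1, 0, 0, 0.05, 0.79, 0.01, 0, -1, 0, 0, 0.05, 0.8, 0.01, 0, -1, 0, 0, 0.05, 0.8, 0.01, 0, -1, 0, 0, 0.05, 0.8, 0.01, 0, -1, 0, 0, 0.05, 0.8, 0.01, 0, -1, 0, 0, 0.05, 0.8, 0.01, 0, -1, 0, 0, 0.05, 0.79, 0.02, 0, -1]
[0, 0, 0.045, 0.72, 0, 0, -1, 0, 0, 0.035, 0.56, 0.01, 0, -1, 0, 0, 0.025, 0.4, 0, 0, -1, 0, 0, 0.015, 0.24, -0.01, 0, -1]
end [ 0.45652299 -0.26377242  0.1307    ] 186.77562961874924
```

Emit:
step_arm(
  targets=[0,0,0.015,0.24,0,0,-1,0,0,0.03,0.48,0,0,-1,0,0,0.045,0.72,0.01,0,-1,0,0,0.05,0.8,0.01,0,-1,0,0,0.05,0.79,0.01,0,-1,0,0,0.05,0.8,0.01,0,-1],
)

```text
time: 11.48
tcp_pos: [0.5444, -0.222, 0.1311]
tool_rot: [[-0.742, -0.671, 0.001], [-0.671, 0.742, 0.0], [-0.001, -0.001, -1.0]]
ft_force: [-1.3, 3.5, 6.9]
grip_width: 0.0157
```

```bash
python3 st.py; python3 - <<'E'
from h import *
im,d=shot('scene','s11')
cv2.imwrite('pics/s11z.png',cv2.resize(im[120:330,260:500],(686,600),interpolation=cv2.INTER_CUBIC))
E
```

```text
time 11.4833
joint_positions [ -6.425  22.994 -12.172  -0.035 -54.759  48.562]
tcp_pos [ 0.544 -0.222  0.131]
tau [ -1.053 -33.505  15.068   3.636   0.472   0.287]
ft_force [-1.266  3.477  6.919]
torque [1.03  0.362 0.007]
grip_width 0.01574400738869147
```

View pics/s11z.png

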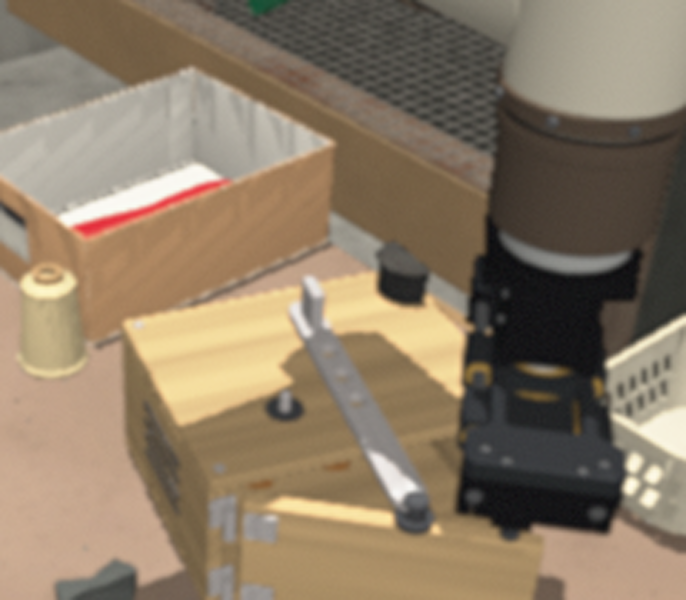

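Flap follows, the stay drags along clear of the pin. Continuing.

Emit:
step_arm(
  targets=[0,0,0.05,0.8,0.01,0,-1,0,0,0.05,0.8,0.01,0,-1,0,0,0.05,0.8,0.01,0,-1,0,0,0.05,0.8,0.01,0,-1,0,0,0.05,0.8,0.01,0,-1,0,0,0.05,0.8,0.01,0,-1,0,0,0.05,0.8,0.01,0,-1],
)

```text
time: 12.12
tcp_pos: [0.497, -0.2514, 0.131]
tool_rot: [[-0.927, -0.375, 0.0], [-0.375, 0.927, 0.002], [-0.001, 0.002, -1.0]]
ft_force: [-0.7, 7.9, 9.3]
grip_width: 0.0155
```

```bash
python3 st.py; python3 - <<'E'
from h import *
im,d=shot('scene','s12')
cv2.imwrite('pics/s12z.png',cv2.resize(im[120:330,260:500],(686,600),interpolation=cv2.INTER_CUBIC))
E
```

```text
time 12.1167
joint_positions [-10.217  20.319 -16.469  -0.137 -53.223  32.334]
tcp_pos [ 0.497 -0.251  0.131]
tau [ -2.939 -30.11   15.098   4.463   0.855   0.322]
ft_force [-0.708  7.944  9.33 ]
torque [2.309 0.482 0.006]
grip_width 0.01552423518270911
```

View pics/s12z.png

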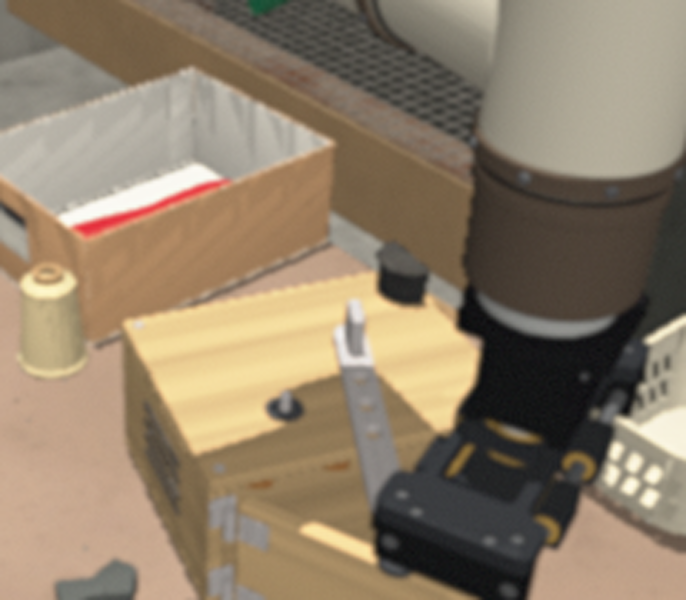

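Emit:
step_arm(
  targets=[0,0,0.05,0.79,0.06,-0.05,-1,0,0,0.05,0.79,0.06,-0.05,-1,0,0,0.05,0.79,0.03,0,-1,0,0,0.045,0.71,0.02,0,-1,0,0,0.035,0.56,0.01,0,-1,0,0,0.025,0.4,0,0,-1,0,0,0.015,0.24,0,0,-1,0,0,0,0,0,0,-1],
)

```text
time: 12.83
tcp_pos: [0.455, -0.2614, 0.131]
tool_rot: [[-0.993, -0.116, -0.001], [-0.116, 0.993, 0.002], [0.001, 0.002, -1.0]]
ft_force: [-1.5, 5.2, 4.4]
grip_width: 0.016
```

```bash
python3 st.py; python3 - <<'E'
from h import *
im,d=shot('scene','s13')
cv2.imwrite('pics/s13z.png',cv2.resize(im[120:330,260:500],(686,600),interpolation=cv2.INTER_CUBIC))
E
```

```text
time 12.8333
joint_positions [-12.201  17.487 -20.857  -0.106 -51.727  18.942]
tcp_pos [ 0.455 -0.261  0.131]
tau [ -2.106 -30.122  15.501   4.281   0.691  -0.068]
ft_force [-1.475  5.221  4.398]
torque [1.566 0.233 0.023]
grip_width 0.015966717027686102
```

View pics/s13z.png

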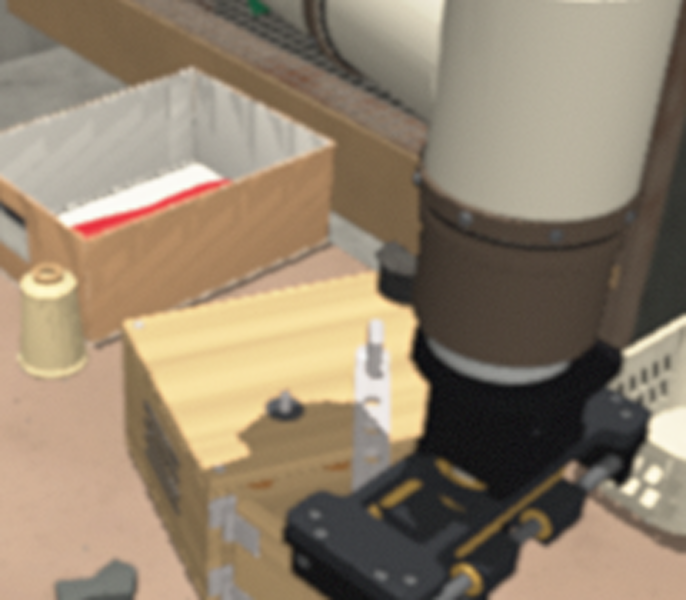

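Emit:
step_arm(
  targets=[0,0,0,0,0,0,-0.5,0,0,0,0,0,0,-0.3,0,0,0,0,0,0,-0.2,0,0,0,0,0,-1.5,-0.2,0,0,0,0,0,-3,-0.2,0,0,0,0,0,-4,-0.2,0,0,0,0,0,-3,-0.2,0,0,0,0,0,-2,-0.2],
)

```text
time: 13.55
tcp_pos: [0.4569, -0.263, 0.2696]
tool_rot: [[-0.993, -0.118, 0.005], [-0.118, 0.993, -0.002], [-0.004, -0.003, -1.0]]
ft_force: [0.6, 0.3, 0.1]
grip_width: 0.0348
```

```bash
python3 st.py; python3 - <<'E'
from h import *
im,d=shot('scene','s14')
cv2.imwrite('pics/s14z.png',cv2.resize(im[120:330,260:500],(686,600),interpolation=cv2.INTER_CUBIC))
im,d=shot('top','t14')
from scipy.optimize import least_squares
P=np.array([(.5697,-.193),(.544,-.222),(.497,-.2514),(.455,-.2614)])
print(least_squares(lambda h:np.linalg.norm(P-h,axis=1)-.16,[.436,-.105]).x)
E
```

```text
time 13.55
joint_positions [-12.24   10.5    -8.916   0.07  -70.306  19.001]
tcp_pos [ 0.457 -0.263  0.27 ]
tau [ -0.072 -28.151  18.053   4.172   0.239  -0.003]
ft_force [0.603 0.263 0.075]
torque [ 0.029 -0.13  -0.03 ]
grip_width 0.034754821557855864
[ 0.43777678 -0.10248685]
```

View pics/s14z.png

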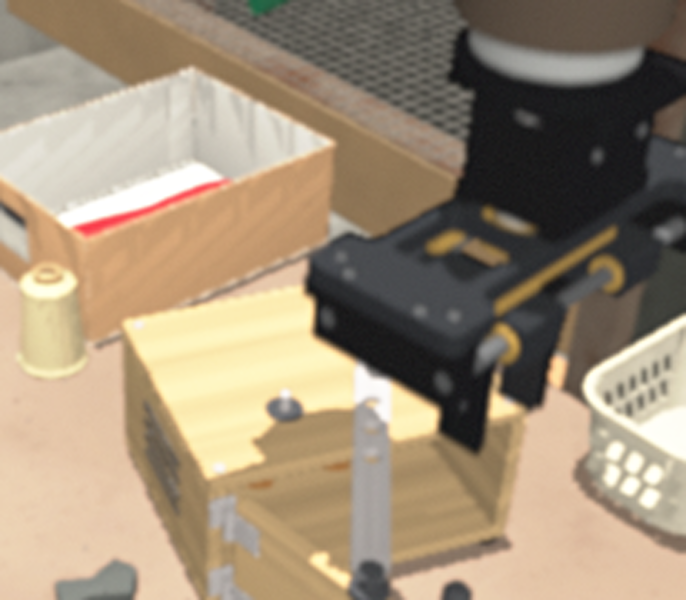

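View pics/t14.png

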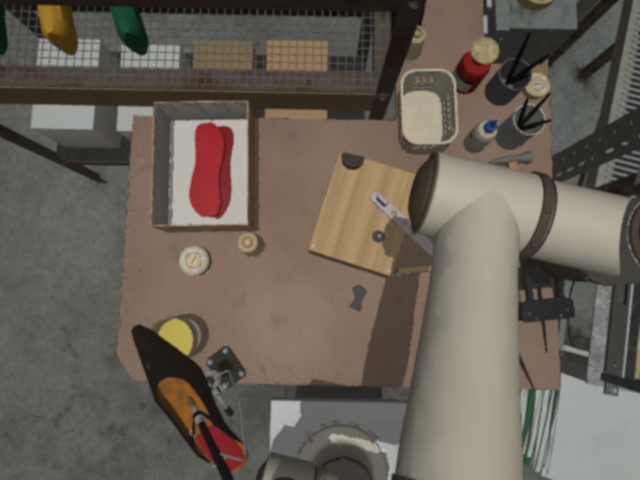

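```bash
python3 - <<'E'
from h import *
rows(line((186.8,(.457,-.263,.27)),(150,(.40,.16,.34)),16),-.2,start=(tool(186.8),(.457,-.263,.27)))
E
```

```text
max turn 0.054 max shift 3.616821809268463
[0, 0, 0.02, 0.02, 1.31, -0.22, -0.2, 0, 0, 0.027, 0.06, 1.8, -0.29, -0.2, 0, 0, 0.034, 0.14, 2.24, -0.37, -0.2, 0, 0, 0.04, 0.26, 2.65, -0.44, -0.2, 0, 0, 0.045, 0.41, 2.98, -0.49, -0.2, 0, 0, 0.049, 0.59, 3.23, -0.54, -0.2, 0, 0, 0.052, 0.79, 3.37, -0.57, -0.2, 0, 0, 0.054, 0.99, 3.43, -0.58, -0.2]
[0, 0, 0.054, 1.18, 3.36, -0.58, -0.2, 0, 0, 0.052, 1.32, 3.21, -0.57, -0.2, 0, 0, 0.049, 1.4, 2.97, -0.54, -0.2, 0, 0, 0.046, 1.42, 2.65, -0.49, -0.2, 0, 0, 0.04, 1.36, 2.28, -0.44, -0.2, 0, 0, 0.033, 1.23, 1.89, -0.37, -0.2, 0, 0, 0.028, 1.03, 1.47, -0.29, -0.2, 0, 0, 0.019, 0.78, 1.06, -0.22, -0.2]
end [0.40005606 0.16002242 0.34      ] 150.01610955260114
```

Emit:
step_arm(
  targets=[0,0,0.02,0.02,1.31,-0.22,-0.2,0,0,0.027,0.06,1.8,-0.29,-0.2,0,0,0.034,0.14,2.24,-0.37,-0.2,0,0,0.04,0.26,2.65,-0.44,-0.2,0,0,0.045,0.41,2.98,-0.49,-0.2,0,0,0.049,0.59,3.23,-0.54,-0.2,0,0,0.052,0.79,3.37,-0.57,-0.2,0,0,0.054,0.99,3.43,-0.58,-0.2],
)

```text
time: 14.32
tcp_pos: [0.4266, -0.0497, 0.3001]
tool_rot: [[-0.979, 0.205, -0.002], [0.205, 0.979, -0.0], [0.002, -0.001, -1.0]]
ft_force: [0.8, 0.5, 0.5]
grip_width: 0.0348
```

Emit:
step_arm(
  targets=[0,0,0.054,1.18,3.36,-0.58,-0.2,0,0,0.052,1.32,3.21,-0.57,-0.2,0,0,0.049,1.4,2.97,-0.54,-0.2,0,0,0.046,1.42,2.65,-0.49,-0.2,0,0,0.04,1.36,2.28,-0.44,-0.2,0,0,0.033,1.23,1.89,-0.37,-0.2,0,0,0.028,1.03,1.47,-0.29,-0.2,0,0,0.019,0.78,1.06,-0.22,-0.2],
)

```text
time: 14.98
tcp_pos: [0.3986, 0.1622, 0.3351]
tool_rot: [[-0.866, 0.5, -0.001], [0.5, 0.866, -0.001], [0.001, -0.001, -1.0]]
ft_force: [-0.7, -0.2, -1.0]
grip_width: 0.0351
```

```bash
python3 st.py; python3 - <<'E'
from h import *
np.set_printoptions(precision=4,suppress=True)
im,d=shot('scene','s15')
cv2.imwrite('pics/s15z.png',cv2.resize(im[170:320,300:460],(640,600),interpolation=cv2.INTER_CUBIC))
im,d=shot('top','t15')
cv2.imwrite('pics/t15z.png',cv2.resize(im[170:320,320:480],(640,600),interpolation=cv2.INTER_CUBIC))
for c in ('scene','top'):
  for q in ('fin_mid','hole_far','pin_foot','knob_mid'):
    for x in search_frame(q,c)[:2]: print(c,q,round(x['confidence'],2),w(c,x['position']))
E
```

```text
time 14.9833
joint_positions [ 43.928  -1.36  -12.805  -0.016 -78.637 -73.922]
tcp_pos [0.399 0.162 0.335]
tau [ -0.851 -18.754  19.566   4.398  -0.026   0.25 ]
ft_force [-0.732 -0.228 -0.97 ]
torque [ 0.066 -0.123  0.011]
grip_width 0.035055939413974
scene fin_mid 0.57 [ 0.5181 -0.1341  0.1254]
scene hole_far 0.77 [ 0.5202 -0.1339  0.1258]
scene knob_mid 0.6 [ 0.4489 -0.2666  0.1414]
top fin_mid 0.85 [ 0.5197 -0.133   0.1227]
top fin_mid 0.64 [ 0.3829 -0.0343  0.0108]
top hole_far 0.72 [ 0.522  -0.1339  0.1271]
top knob_mid 0.44 [ 0.3837 -0.0351  0.0154]
```

View pics/s15z.png

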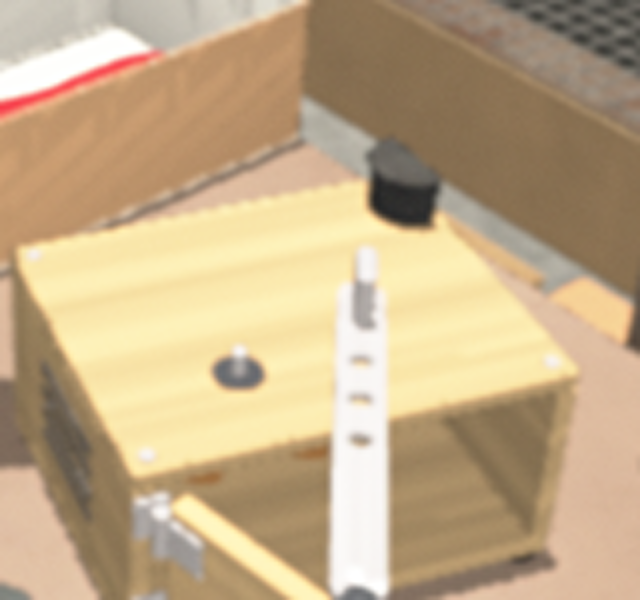

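View pics/t15z.png

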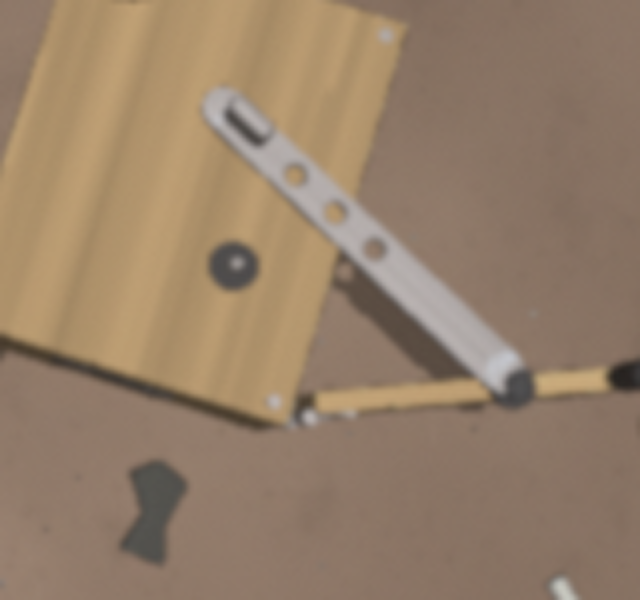

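```bash
python3 - <<'E'
from h import *
np.set_printoptions(precision=4,suppress=True)
zt=lambda u,v:(320+u/4-.375,170+v/4-.375); zs=lambda u,v:(300+u/4-.375,170+v/4-.375)
T={'ring':(234,265,.121),'pintop':(237,262,.134),'swivel':(515,385,.132),'fintop':(250,115,.156),'h155':(296,174,.125),'h127':(335,212,.125),'h100':(374,248,.125),'scr_f':(274,401,.12),'scr_b':(386,35,.12),'knob':(628,375,.16)}
S={'ring':(239,372,.121),'pintop':(239,350,.134),'fintop':(367,262,.156),'h155':(361,360,.125),'h127':(361,398,.125),'h100':(361,439,.125),'scr_f':(147,455,.12),'scr_bk':(33,255,.12),'scr_ff':(552,361,.12)}
for k,(u,v,z) in T.items(): print('top',k,ray('top',zt(u,v),z))
for k,(u,v,z) in S.items(): print('scene',k,ray('scene',zs(u,v),z))
for n,c in (('t15','top'),('s15','scene')):
    d=np.load(f'pics/{n}.npy'); C=get_calibration(c);K=C['K'];TT=C['T']
    v,u=np.mgrid[:480,:640]; X=np.stack([(u-K[0,2])*d/K[0,0],(v-K[1,2])*d/K[1,1],d],-1)@TT[:3,:3].T+TT[:3,3]
    f=(d>0)&(X[...,2]>.142)&(X[...,2]<.17)&(abs(X[...,0]-.583)<.03)&(abs(X[...,1]+.08)<.03); print(n,'fin',f.sum(),X[f].mean(0),X[f].min(0),X[f].max(0))
E
```

```text
top ring [ 0.5072 -0.0653  0.121 ]
top pintop [ 0.5072 -0.0651  0.134 ]
top swivel [ 0.4477 -0.2055  0.132 ]
top fintop [ 0.5784 -0.0685  0.156 ]
top h155 [ 0.5543 -0.0964  0.125 ]
top h127 [ 0.535  -0.1164  0.125 ]
top h100 [ 0.5168 -0.1364  0.125 ]
top scr_f [ 0.4379 -0.0861  0.12  ]
top scr_b [ 0.6294 -0.1442  0.12  ]
top knob [ 0.4521 -0.2526  0.16  ]
scene ring [ 0.5069 -0.0675  0.121 ]
scene pintop [ 0.5062 -0.0673  0.134 ]
scene fintop [ 0.5776 -0.072   0.156 ]
scene h155 [ 0.5545 -0.097   0.125 ]
scene h127 [ 0.5359 -0.1171  0.125 ]
scene h100 [ 0.517  -0.1376  0.125 ]
scene scr_f [ 0.4388 -0.0875  0.12  ]
scene scr_bk [0.4836 0.0651 0.12  ]
scene scr_ff [ 0.6301 -0.1444  0.12  ]
t15 fin 78 [ 0.5771 -0.0691  0.1538] [ 0.5665 -0.0802  0.1434] [ 0.5875 -0.0584  0.1593]
s15 fin 72 [ 0.5751 -0.0729  0.1508] [ 0.5673 -0.0816  0.142 ] [ 0.5895 -0.0584  0.1566]
```

```bash
python3 - <<'E'
from h import *
s=monitor.state(); print(s['tcp_pos'])
st=(tool(150),(.400,.162,.337))
rows(line((150,st[1]),(137.1,(.578,-.0705,.19)),12),-.2,start=st)
E
```

```text
[0.39913411 0.16020977 0.33596323]
max turn 0.025 max shift 3.635849281804734
[0, 0, 0.01, -1.18, -0.49, 0.64, -0.2, 0, 0, 0.014, -1.72, -0.69, 0.93, -0.2, 0, 0, 0.018, -2.21, -0.86, 1.19, -0.2, 0, 0, 0.022, -2.62, -0.96, 1.41, -0.2, 0, 0, 0.024, -2.93, -1.01, 1.55, -0.2, 0, 0, 0.025, -3.1, -0.97, 1.63, -0.2, 0, 0, 0.025, -3.12, -0.91, 1.63, -0.2, 0, 0, 0.023, -3, -0.78, 1.55, -0.2]
[0, 0, 0.022, -2.72, -0.64, 1.41, -0.2, 0, 0, 0.018, -2.32, -0.5, 1.19, -0.2, 0, 0, 0.014, -1.81, -0.35, 0.93, -0.2, 0, 0, 0.01, -1.26, -0.23, 0.64, -0.2]
end [ 0.57801314 -0.07049327  0.19      ] 137.10844960955652
```

Emit:
step_arm(
  targets=[0,0,0.01,-1.18,-0.49,0.64,-0.2,0,0,0.014,-1.72,-0.69,0.93,-0.2,0,0,0.018,-2.21,-0.86,1.19,-0.2,0,0,0.022,-2.62,-0.96,1.41,-0.2,0,0,0.024,-2.93,-1.01,1.55,-0.2,0,0,0.025,-3.1,-0.97,1.63,-0.2,0,0,0.025,-3.12,-0.91,1.63,-0.2,0,0,0.023,-3,-0.78,1.55,-0.2],
)

```text
time: 16.15
tcp_pos: [0.5274, -0.0077, 0.23]
tool_rot: [[-0.774, 0.634, 0.0], [0.634, 0.774, 0.0], [-0.0, 0.0, -1.0]]
ft_force: [0.5, -0.6, 0.2]
grip_width: 0.035
```

Emit:
step_arm(
  targets=[0,0,0.022,-2.72,-0.64,1.41,-0.2,0,0,0.018,-2.32,-0.5,1.19,-0.2,0,0,0.014,-1.81,-0.35,0.93,-0.2,0,0,0.01,-1.26,-0.23,0.64,-0.2,0,0,0,0,0,0,-0.2,0,0,0,0,0,0,-0.2],
)

```text
time: 16.65
tcp_pos: [0.577, -0.0721, 0.1887]
tool_rot: [[-0.732, 0.681, -0.001], [0.681, 0.732, 0.0], [0.001, -0.001, -1.0]]
ft_force: [1.2, 0.9, 0.6]
grip_width: 0.0347
```

```bash
python3 st.py; python3 - <<'E'
from h import *
im,d=shot('scene','s16')
cv2.imwrite('pics/s16z.png',cv2.resize(im[120:330,260:500],(686,600),interpolation=cv2.INTER_CUBIC))
rows([(tool(137.1),(.578,-.0705,.1305))],-.2)
E
```

```text
time 16.65
joint_positions [  8.826  19.354  -8.707  -0.013 -61.995 -51.759]
tcp_pos [ 0.577 -0.072  0.189]
tau [ -0.57  -34.549  17.638   3.984  -0.017   0.009]
ft_force [1.169 0.851 0.646]
torque [ 0.093 -0.133 -0.041]
grip_width 0.034653623510393784
max turn 0.0 max shift 5.891663602073695
[0, 0, 0, 0, 0.14, 5.89, -0.2]
end [ 0.57801914 -0.07048692  0.13048627] 137.12049859042372
```

View pics/s16z.png

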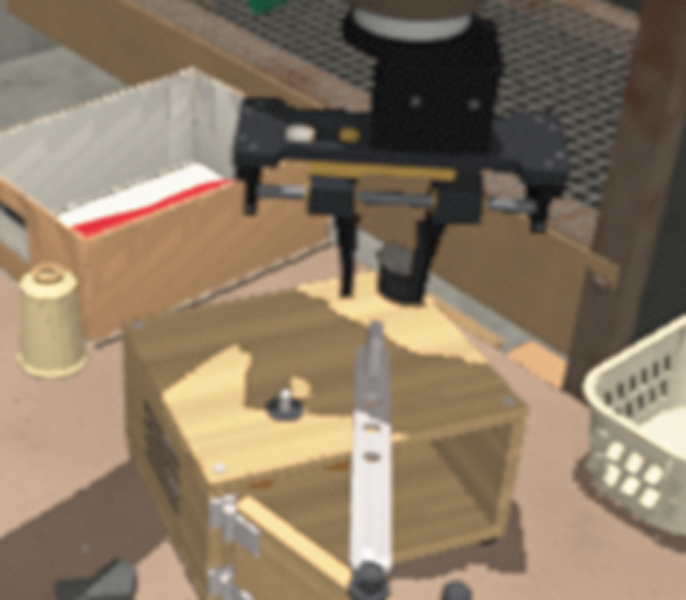

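Emit:
step_arm(
  targets=[0,0,0,0,0.1,1.5,-0.2,0,0,0,0,0,2,-0.2,0,0,0,0,0,1.3,-0.3,0,0,0,0,0,0.7,-0.4,0,0,0,0,0,0.3,-0.5,0,0,0,0,0,0,-0.5],
)

```text
time: 17.2
tcp_pos: [0.5778, -0.0703, 0.1315]
tool_rot: [[-0.734, 0.68, 0.0], [0.68, 0.734, 0.0], [-0.0, 0.0, -1.0]]
ft_force: [0.6, 0.1, 0.8]
grip_width: 0.0234
```

```bash
python3 st.py
```

```text
time 17.2
joint_positions [  9.003  22.477 -12.976   0.003 -54.519 -51.815]
tcp_pos [ 0.578 -0.07   0.131]
tau [  0.04  -36.76   16.206   3.665   0.012   0.   ]
ft_force [0.614 0.073 0.802]
torque [ 0.046 -0.152  0.011]
grip_width 0.023401141667186705
```

Emit:
step_arm(
  targets=[0,0,0,0,0,0,-1,0,0,0,0,0,0,-1,0,0,0,0,0,0,-1,0,0,0,0,0,0,-1,0,0,0,0,0,0,-1],
  newtons=25,
)

```text
time: 17.62
tcp_pos: [0.5785, -0.0707, 0.1321]
tool_rot: [[-0.733, 0.68, 0.002], [0.68, 0.733, 0.0], [-0.001, 0.002, -1.0]]
ft_force: [-0.3, 1.4, 3.9]
grip_width: 0.0103
```

```bash
python3 st.py; python3 - <<'E'
from h import *
S=[.4488,-.2102,.12]
p0=[.5778,-.0703,.1313]; R0=tool(137.1)
seq=[(47.1,x) for x in [.025,.06,.10,.14,.17,.19]]+[(47.1+y,.19) for y in [1,3.5,6.5,9.5,12.5,15.5,18,19.8,20.9]]
rows(arc(R0,p0,S,seq,47.1),-1,start=(R0,p0))
E
```

```text
time 17.6167
joint_positions [  8.947  22.458 -12.898  -0.003 -54.527 -51.82 ]
tcp_pos [ 0.578 -0.071  0.132]
tau [ -0.647 -34.929  15.36    3.65    0.131   0.075]
ft_force [-0.329  1.438  3.932]
torque [ 0.506  0.163 -0.054]
grip_width 0.010250323116127433
max turn 0.052 max shift 0.9705153270299238
[-0.025, 0, 0, 0, -0.03, -0.48, -1, -0.035, 0, 0, 0, -0.06, -0.66, -1, -0.04, 0, 0, 0, -0.06, -0.76, -1, -0.04, 0, 0, 0, -0.06, -0.76, -1, -0.03, 0, 0, 0, -0.04, -0.57, -1, -0.02, 0, 0, 0, -0.03, -0.38, -1, 0, 0.003, -0.017, 0.32, 0, 0, -1, 0, 0.009, -0.043, 0.81, -0.02, -0.01, -1]
[0, 0.009, -0.051, 0.96, -0.03, 0, -1, 0, 0.01, -0.052, 0.97, -0.03, -0.01, -1, 0, 0.01, -0.051, 0.97, -0.03, 0, -1, 0, 0.01, -0.052, 0.96, -0.02, -0.01, -1, 0, 0.008, -0.043, 0.81, -0.02, 0, -1, 0, 0.006, -0.03, 0.58, -0.02, 0, -1, 0, 0.004, -0.019, 0.36, 0, -0.01, -1]
end [ 0.51727775 -0.03862848  0.16707987] 157.98939719720178
```

Emit:
step_arm(
  targets=[-0.025,0,0,0,-0.03,-0.48,-1,-0.035,0,0,0,-0.06,-0.66,-1,-0.04,0,0,0,-0.06,-0.76,-1,-0.04,0,0,0,-0.06,-0.76,-1,-0.03,0,0,0,-0.04,-0.57,-1,-0.02,0,0,0,-0.03,-0.38,-1,0,0.003,-0.017,0.32,0,0,-1,0,0.009,-0.043,0.81,-0.02,-0.01,-1],
)

```text
time: 18.28
tcp_pos: [0.5657, -0.0676, 0.1669]
tool_rot: [[-0.773, 0.623, 0.121], [0.634, 0.759, 0.147], [-0.0, 0.19, -0.982]]
ft_force: [1.0, 1.2, -0.1]
grip_width: 0.0097
```

Emit:
step_arm(
  targets=[0,0.009,-0.051,0.96,-0.03,0,-1,0,0.01,-0.052,0.97,-0.03,-0.01,-1,0,0.01,-0.051,0.97,-0.03,0,-1,0,0.01,-0.052,0.96,-0.02,-0.01,-1,0,0.008,-0.043,0.81,-0.02,0,-1,0,0.006,-0.03,0.58,-0.02,0,-1,0,0.004,-0.019,0.36,0,-0.01,-1,0,0,0,0,0,0,-1],
)

```text
time: 18.95
tcp_pos: [0.5171, -0.0387, 0.1668]
tool_rot: [[-0.928, 0.366, 0.07], [0.373, 0.911, 0.175], [0.0, 0.189, -0.982]]
ft_force: [0.0, 1.9, -0.6]
grip_width: 0.0099
```

```bash
python3 st.py; python3 - <<'E'
from h import *
im,d=shot('scene','s17')
cv2.imwrite('pics/s17z.png',cv2.resize(im[170:320,300:460],(640,600),interpolation=cv2.INTER_CUBIC))
im,d=shot('top','t17')
cv2.imwrite('pics/t17z.png',cv2.resize(im[170:320,320:480],(640,600),interpolation=cv2.INTER_CUBIC))
E
```

```text
time 18.95
joint_positions [  7.515  13.535 -16.996 -11.655 -54.636 -23.06 ]
tcp_pos [ 0.517 -0.039  0.167]
tau [ -0.844 -29.981  16.443   3.818  -0.139   0.08 ]
ft_force [ 0.024  1.92  -0.633]
torque [ 0.21  -0.196  0.011]
grip_width 0.009856597195883846
```

View pics/s17z.png

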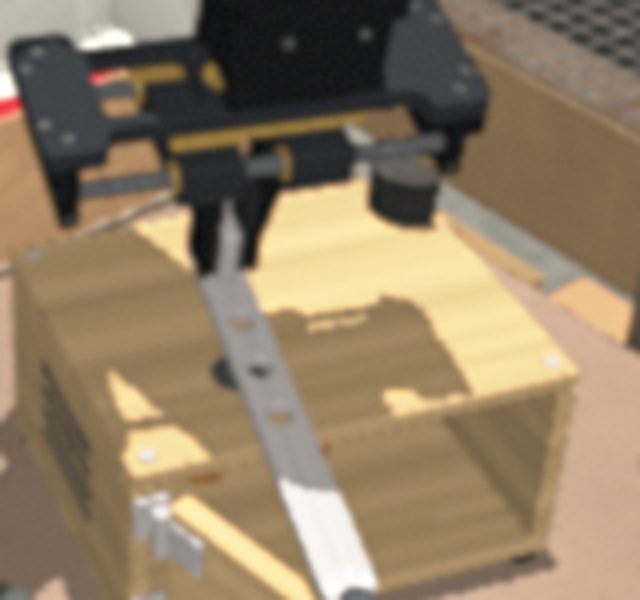

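View pics/t17z.png

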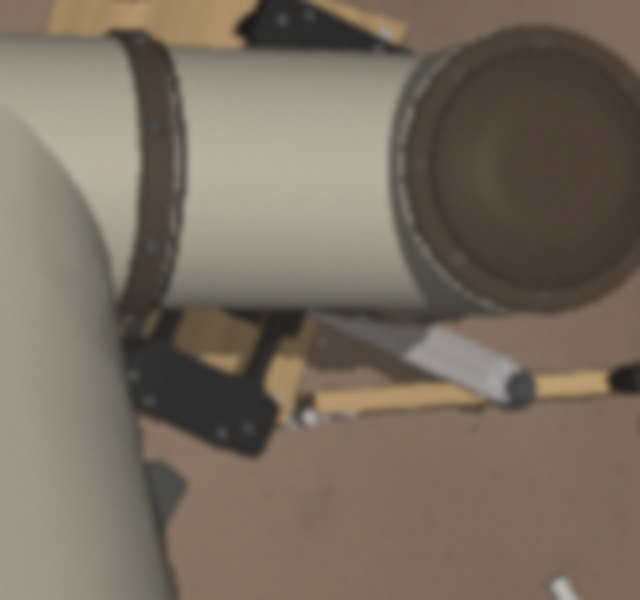

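```bash
python3 - <<'E'
from h import *
np.set_printoptions(precision=4,suppress=True)
zs=lambda u,v:(300+u/4-.375,170+v/4-.375); zt=lambda u,v:(320+u/4-.375,170+v/4-.375)
S=np.array([.4488,-.2102,.12]); u=np.array([np.cos(np.radians(68)),np.sin(np.radians(68)),0]); a=.19
for x,px in ((.155,(240,323)),(.127,(259,370)),(.1,(279,418))):
    e=S+x*(np.cos(a)*u+np.sin(a)*np.array([0,0,1]))+.006*(-np.sin(a)*u+np.cos(a)*np.array([0,0,1]))
    print(x,'pred',e,'seen',ray('scene',zs(*px),e[2]),'pix pred',(proj('scene',e)-[300,170]+.375)*4)
print('swivel top',ray('top',zt(519,388),.132))
E
```

```text
0.155 pred [ 0.5054 -0.0701  0.1552] seen [ 0.5009 -0.0728  0.1552] pix pred [243.9887 316.4246]
0.127 pred [ 0.4951 -0.0956  0.1499] seen [ 0.4907 -0.0983  0.1499] pix pred [262.7155 363.2242]
0.1 pred [ 0.4852 -0.1202  0.1448] seen [ 0.481  -0.1233  0.1448] pix pred [281.6191 410.4659]
swivel top [ 0.4462 -0.2075  0.132 ]
```

```bash
python3 - <<'E'
from h import *
np.set_printoptions(precision=4,suppress=True)
im=cv2.imread('pics/s17.png'); d=np.load('pics/s17.npy')
c='scene';C=get_calibration(c);K=C['K'];TT=C['T']
v,u=np.mgrid[:480,:640]; X=np.stack([(u-K[0,2])*d/K[0,0],(v-K[1,2])*d/K[1,1],d],-1)@TT[:3,:3].T+TT[:3,3]
S=np.array([.4488,-.2102]); uu=np.array([np.cos(np.radians(68)),np.sin(np.radians(68))]); pp=np.array([uu[1],-uu[0]])
q=X[...,:2]-S; a=q@uu; b=q@pp
for x in np.arange(.03,.18,.01):
    m=(d>0)&(abs(a-x)<.006)&(abs(b)<.02)&(X[...,2]>.12+.19*x-.006+.003)&(X[...,2]<.12+.19*x+.02)
    if m.sum(): print(round(x,3),m.sum(),'z',np.median(X[m][:,2]),'pred',.12+x*.189/.982+.006,'b',b[m].min(),b[m].max(),np.mean(b[m]))
cv2.imwrite('pics/s17y.png',cv2.resize(im[230:290,330:400],(700,600),interpolation=cv2.INTER_LANCZOS4))
E
```

```text
0.03 97 z 0.1297980115944103 pred 0.13177393075356417 b -0.013036210376450008 0.00968500805951502 -0.002224097092523459
0.04 88 z 0.13163948769935774 pred 0.13369857433808555 b -0.012277021174951256 0.00998064262854906 -0.0023974300234528216
0.05 88 z 0.13335543403368633 pred 0.13562321792260693 b -0.013000252177668772 0.009554737843435142 -0.002329561582871906
0.06 89 z 0.13567425611162942 pred 0.1375478615071283 b -0.012883262057357523 0.010209111735427075 -0.0020924600563247842
0.07 84 z 0.13761324520070767 pred 0.1394725050916497 b -0.012961748811812541 0.009942898032198886 -0.0021776758374248842
0.08 81 z 0.13897361404033004 pred 0.1413971486761711 b -0.013286829535224061 0.009343923512110506 -0.0019735267641991998
0.09 67 z 0.14124789573768504 pred 0.14332179226069247 b -0.01262119989413969 0.009494343307983155 -0.002607768235613043
0.1 69 z 0.14291783657638402 pred 0.14524643584521385 b -0.012798561596090044 0.009330805467988104 -0.0017218497609213326
0.11 76 z 0.14470873592095745 pred 0.14717107942973523 b -0.013362509838714091 0.009608641867268692 -0.0025318651944097113
0.12 55 z 0.14613366896595914 pred 0.14909572301425664 b -0.012876949494364439 0.009427569006088501 -0.003494916106680363
0.13 76 z 0.14815136660553802 pred 0.15102036659877802 b -0.013080891733751626 0.009726959899096497 -0.002066924215804339
0.14 69 z 0.15009197608629954 pred 0.1529450101832994 b -0.013109345820855862 0.009461283262574454 -0.002539336115083395
0.15 45 z 0.15151313079141904 pred 0.15486965376782078 b -0.012905520701618876 0.009541269808027053 -0.002313199293677574
0.16 74 z 0.15370918961316765 pred 0.15679429735234218 b -0.01293214212239064 0.009541269808027053 -0.0025251451453992216
0.17 133 z 0.159349408964168 pred 0.15871894093686356 b -0.015404813415702722 0.012212691491313273 -0.0024988234207643433
```

View pics/s17y.png

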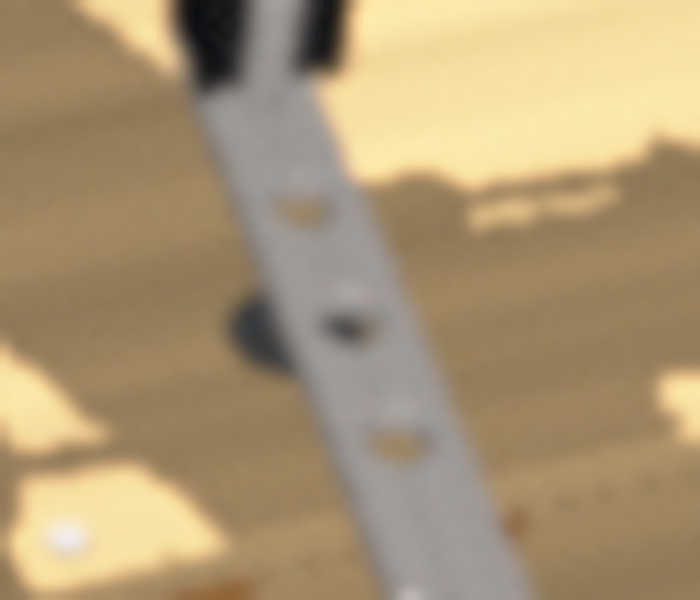

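Emit:
step_arm(
  targets=[0,0,0,-0.22,0.12,0.02,-1,0.04,0,0,0,0.03,0.76,-1,0.04,0,0,0,0.03,0.76,-1,0,0,0,0,0,0,-1],
)

```text
time: 19.38
tcp_pos: [0.52, -0.0357, 0.1501]
tool_rot: [[-0.928, 0.372, 0.036], [0.373, 0.922, 0.1], [0.004, 0.106, -0.994]]
ft_force: [-1.4, -0.6, 0.2]
grip_width: 0.0098
```

```bash
python3 st.py; python3 - <<'E'
from h import *
np.set_printoptions(precision=4,suppress=True)
im,d=shot('scene','s18')
cv2.imwrite('pics/s18y.png',cv2.resize(im[230:290,330:400],(700,600),interpolation=cv2.INTER_LANCZOS4))
c='scene';C=get_calibration(c);K=C['K'];TT=C['T']
v,u=np.mgrid[:480,:640]; X=np.stack([(u-K[0,2])*d/K[0,0],(v-K[1,2])*d/K[1,1],d],-1)@TT[:3,:3].T+TT[:3,3]
S=np.array([.4488,-.2102]); uu=np.array([np.cos(np.radians(68)),np.sin(np.radians(68))]); pp=np.array([uu[1],-uu[0]])
q=X[...,:2]-S; a=q@uu; b=q@pp
for x in (.05,.1,.115,.14,.15,.16):
    m=(d>0)&(abs(a-x)<.006)&(abs(b)<.02)&(X[...,2]>.12+.11*x-.006+.006)&(X[...,2]<.12+.11*x+.02)
    if m.sum(): print(round(x,3),m.sum(),'z',np.median(X[m][:,2]),'b',b[m].min(),b[m].max(),np.mean(b[m]))
E
```

```text
time 19.3833
joint_positions [ 10.592  15.233 -18.721  -6.58  -53.121 -28.714]
tcp_pos [ 0.52  -0.036  0.15 ]
tau [  0.245 -31.053  16.95    3.875   0.412  -0.176]
ft_force [-1.389 -0.551  0.213]
torque [-0.245  0.246 -0.122]
grip_width 0.009803355182739226
0.05 76 z 0.12882494051071225 b -0.011750326694579406 0.011382215961370777 -0.0007066421090058504
0.1 49 z 0.13316079320590568 b -0.011863178622279492 0.010761027498420943 -0.00041638560847112523
0.115 68 z 0.1349254994327877 b -0.011797846462435384 0.010480800469304753 -0.0007866870724538593
0.14 61 z 0.13743035054658825 b -0.011833922047661954 0.010224972539916121 -0.0008748837089430143
0.15 43 z 0.13807297275297647 b -0.011571966305314155 0.010645015463953578 -0.0008494635881244648
0.16 46 z 0.13923022670961227 b -0.011112112486315094 0.010154940042499004 -0.0005008572390446661
```

View pics/s18y.png

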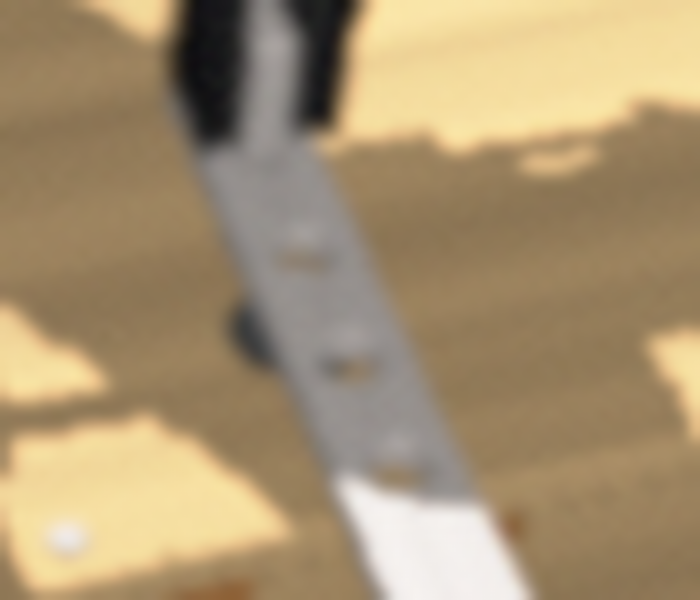

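```bash
python3 - <<'E'
from h import *
np.set_printoptions(precision=4,suppress=True)
uu=np.array([np.cos(np.radians(68)),np.sin(np.radians(68))]); pp=np.array([uu[1],-uu[0]])
S=np.array([.4488,-.2102])
for px,x in (((302,250),.155),((350,360),.127),((398,465),.1)):
    for z0 in (.1382+.0015,):
        P=ray('scene',(330+px[0]/10-.45,230+px[1]/10-.45),z0-(.155-x)*.106)[:2]
        print(x,P,(P-S)@uu-x*.9944+.00064,(P-S)@pp)
for P in ((.5066,-.0674),(.5069,-.0663)):
    q=np.array(P)-S; print('pin',q@uu,q@pp)
# hole rel tcp
E
```

```text
0.155 [ 0.5067 -0.0673] 0.0006496356848550972 0.0001532318757057149
0.127 [ 0.4959 -0.0937] 1.1869126285727932e-05 7.266178163907377e-05
0.1 [ 0.4866 -0.1178] 0.0010652867339567395 0.000435179971436125
pin 0.15405411553157697 9.740525416816108e-05
pin 0.1551863997496252 -3.650684221934625e-05
```

Emit:
step_arm(
  targets=[0.025,0,0,0,0.02,0.47,-1,0.025,0,0,0,0.02,0.47,-1,0,0,0,0,0,0,-1],
)

```text
time: 19.68
tcp_pos: [0.521, -0.0347, 0.1419]
tool_rot: [[-0.927, 0.374, 0.02], [0.374, 0.926, 0.056], [0.002, 0.059, -0.998]]
ft_force: [0.3, 1.5, 0.1]
grip_width: 0.01
```

```bash
python3 st.py; python3 - <<'E'
from h import *
im,d=shot('scene','s19')
cv2.imwrite('pics/s19y.png',cv2.resize(im[230:290,330:400],(700,600),interpolation=cv2.INTER_LANCZOS4))
E
```

```text
time 19.6833
joint_positions [ 12.215  16.084 -19.831  -3.623 -52.328 -32.025]
tcp_pos [ 0.521 -0.035  0.142]
tau [  0.064 -31.54   16.625   4.024   0.249  -0.058]
ft_force [0.299 1.536 0.143]
torque [ 0.043  0.179 -0.087]
grip_width 0.009954013614073871
```

View pics/s19y.png

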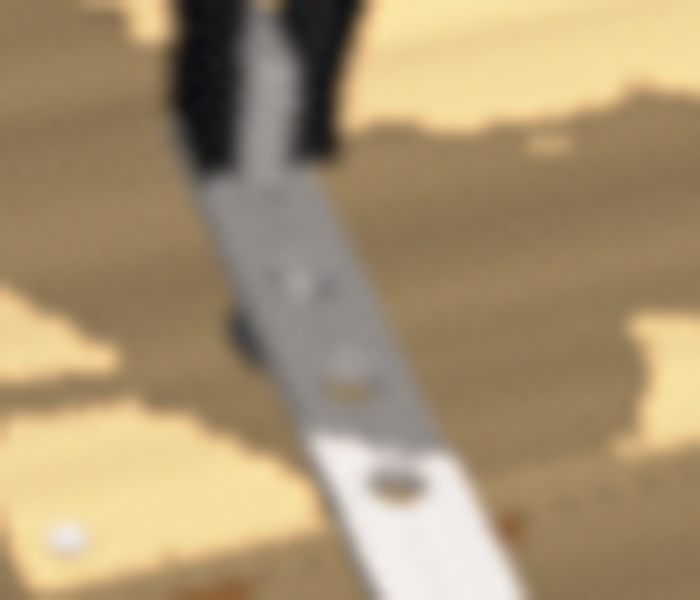

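Emit:
step_arm(
  targets=[0.02,0,0,0,0.02,0.38,-1,0.02,0,0,0,0.02,0.38,-1,0,0,0,0,0,0,-1],
)

```text
time: 19.98
tcp_pos: [0.5214, -0.034, 0.1343]
tool_rot: [[-0.927, 0.374, 0.006], [0.374, 0.927, 0.017], [0.001, 0.018, -1.0]]
ft_force: [-0.1, -0.8, -1.3]
grip_width: 0.0094
```

```bash
python3 st.py
```

```text
time 19.9833
joint_positions [ 13.528  16.901 -20.784  -1.14  -51.773 -34.783]
tcp_pos [ 0.521 -0.034  0.134]
tau [ -0.045 -32.224  16.478   4.001   0.193  -0.02 ]
ft_force [-0.149 -0.803 -1.311]
torque [ 0.098  0.088 -0.095]
grip_width 0.00937668429551033
```

Emit:
step_arm(
  targets=[0.018,0,0,0,0.01,0.32,-1,0,0,0,0,0,0,-1],
)

```text
time: 20.15
tcp_pos: [0.522, -0.034, 0.132]
tool_rot: [[-0.928, 0.374, 0.0], [0.374, 0.928, 0.0], [-0.0, 0.0, -1.0]]
ft_force: [-0.3, -1.9, 1.1]
grip_width: 0.0102
```

```bash
python3 st.py; python3 - <<'E'
from h import *
im,d=shot('scene','s20')
cv2.imwrite('pics/s20y.png',cv2.resize(im[230:290,330:400],(700,600),interpolation=cv2.INTER_LANCZOS4))
E
```

```text
time 20.15
joint_positions [ 14.055  17.218 -21.126  -0.013 -51.641 -35.992]
tcp_pos [ 0.522 -0.034  0.132]
tau [  1.017 -31.379  16.089   3.657   0.161   0.091]
ft_force [-0.338 -1.906  1.081]
torque [-0.148  0.038 -0.231]
grip_width 0.010156905642964367
```

View pics/s20y.png

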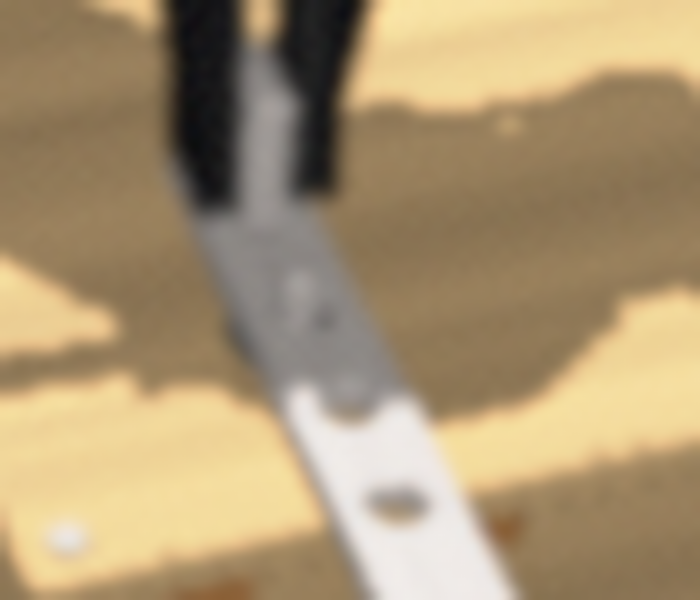

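Pin protrudes through the last hole and the stay is flat. I'll release and back off.

Emit:
step_arm(
  targets=[0,0,0,0,0,0,-0.6,0,0,0,0,0,0,-0.4,0,0,0,0,0,0,-0.2,0,0,0,0,0,0,-0.1,0,0,0,0,0,-0.5,-0.1,0,0,0,0,0,-1.5,-0.1,0,0,0,0,0,-3,-0.1,0,0,0,0,0,-4,-0.1],
)

```text
time: 20.87
tcp_pos: [0.5199, -0.0343, 0.2206]
tool_rot: [[-0.927, 0.375, -0.006], [0.375, 0.927, 0.001], [0.006, -0.001, -1.0]]
ft_force: [0.8, -0.1, 0.3]
grip_width: 0.0388
```

```bash
python3 st.py; python3 - <<'E'
from h import *
im,d=shot('scene','s21')
cv2.imwrite('pics/s21z.png',cv2.resize(im[170:320,300:460],(640,600),interpolation=cv2.INTER_CUBIC))
s=monitor.state(); print(s['tcp_pos'])
st=(tool(158.1),(.522,-.034,.222))
rows(line((158.1,st[1]),(175,(.40,.20,.36)),10),-.1,start=st)
E
```

```text
time 20.8667
joint_positions [ 14.     12.174 -13.885  -0.16  -64.263 -35.934]
tcp_pos [ 0.52  -0.034  0.221]
tau [ -0.297 -28.604  16.043   3.941   0.728  -0.004]
ft_force [ 0.766 -0.085  0.346]
torque [ 0.136 -0.265  0.056]
grip_width 0.03876623986068909
[ 0.52582571 -0.03449608  0.23167706]
max turn 0.04 max shift 3.9511264216676234
[0, 0, -0.016, 1.1, 0.94, -0.75, -0.1, 0, 0, -0.024, 1.63, 1.44, -1.14, -0.1, 0, 0, -0.032, 2.06, 1.91, -1.47, -0.1, 0, 0, -0.036, 2.32, 2.3, -1.71, -0.1, 0, 0, -0.039, 2.4, 2.55, -1.83, -0.1, 0, 0, -0.04, 2.29, 2.64, -1.83, -0.1, 0, 0, -0.036, 2.05, 2.54, -1.71, -0.1, 0, 0, -0.031, 1.67, 2.26, -1.47, -0.1]
[0, 0, -0.025, 1.25, 1.78, -1.14, -0.1, 0, 0, -0.016, 0.79, 1.21, -0.75, -0.1]
end [0.40003529 0.20001126 0.36      ] 175.00225495635928
```

View pics/s21z.png

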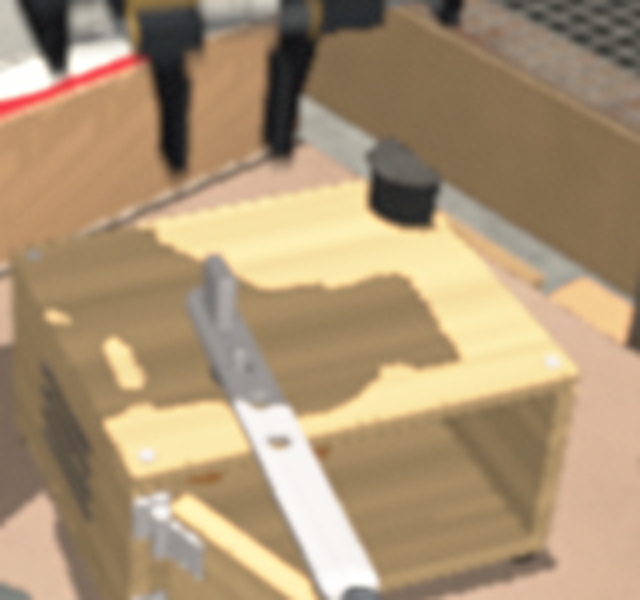

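Stay on the pin. Moving clear to view both cameras.

Emit:
step_arm(
  targets=[0,0,-0.016,1.1,0.94,-0.75,-0.1,0,0,-0.024,1.63,1.44,-1.14,-0.1,0,0,-0.032,2.06,1.91,-1.47,-0.1,0,0,-0.036,2.32,2.3,-1.7,-0.1,0,0,-0.039,2.4,2.55,-1.8,-0.1,0,0,-0.04,2.29,2.64,-1.8,-0.1,0,0,-0.036,2.05,2.54,-1.7,-0.1,0,0,-0.031,1.67,2.26,-1.47,-0.1],
)

```text
time: 21.58
tcp_pos: [0.4158, 0.1693, 0.3425]
tool_rot: [[-0.992, 0.127, 0.003], [0.127, 0.992, 0.004], [-0.002, 0.004, -1.0]]
ft_force: [0.5, 0.4, -0.7]
grip_width: 0.0393
```

Emit:
step_arm(
  targets=[0,0,-0.025,1.25,1.78,-1.14,-0.1,0,0,-0.016,0.79,1.21,-0.75,-0.1,0,0,0,0,0,0,-0.1,0,0,0,0,0,0,-0.1],
)

```text
time: 21.92
tcp_pos: [0.3998, 0.2003, 0.36]
tool_rot: [[-0.996, 0.087, 0.002], [0.087, 0.996, 0.003], [-0.001, 0.003, -1.0]]
ft_force: [-0.5, 0.1, 0.1]
grip_width: 0.0388
```

```bash
python3 st.py; python3 - <<'E'
from h import *
np.set_printoptions(precision=4,suppress=True)
im,d=shot('scene','s22')
cv2.imwrite('pics/s22z.png',cv2.resize(im[230:290,330:400],(700,600),interpolation=cv2.INTER_LANCZOS4))
im2,d2=shot('top','t22')
cv2.imwrite('pics/t22z.png',cv2.resize(im2[170:320,320:480],(640,600),interpolation=cv2.INTER_CUBIC))
for n,c,d in (('t','top',d2),('s','scene',d)):
    C=get_calibration(c);K=C['K'];TT=C['T']
    v,u=np.mgrid[:480,:640]; X=np.stack([(u-K[0,2])*d/K[0,0],(v-K[1,2])*d/K[1,1],d],-1)@TT[:3,:3].T+TT[:3,3]
    S=np.array([.4488,-.2102]); uu=np.array([np.cos(np.radians(68)),np.sin(np.radians(68))]); pp=np.array([uu[1],-uu[0]])
    q=X[...,:2]-S; a=q@uu; b=q@pp
    for x in (.05,.08,.115,.14,.165):
        m=(d>0)&(abs(a-x)<.006)&(abs(b)<.007); print(c,x,'z',np.median(X[m][:,2]))
    m=(d>0)&(abs(a-.14)<.02)&(abs(b-.04)<.015); print('deck',np.median(X[m][:,2]))
    old=np.load('pics/'+{'t':'t15.npy','s':'s15.npy'}[n])
a0=cv2.imread('pics/top0.png'); 
cv2.imwrite('pics/diff.png',cv2.absdiff(a0,im2))
E
```

```text
time 21.9167
joint_positions [ 47.512  -0.087  -8.119  -0.052 -81.779 -52.504]
tcp_pos [0.4  0.2  0.36]
tau [  0.547 -20.351  20.444   4.576  -0.02   -0.011]
ft_force [-0.501  0.087  0.117]
torque [ 0.038 -0.016 -0.068]
grip_width 0.03882236320272298
top 0.05 z 0.12489617798413244
top 0.08 z 0.12470732519018007
top 0.115 z 0.12700359051698518
top 0.14 z 0.1259021762576153
top 0.165 z 0.12587985395896178
deck 0.12027693033809078
scene 0.05 z 0.12443535387128896
scene 0.08 z 0.12425579685692023
scene 0.115 z 0.12407381457327543
scene 0.14 z 0.12373067174828828
scene 0.165 z 0.12357929744788276
deck 0.11783594977797096
```

View pics/s22z.png

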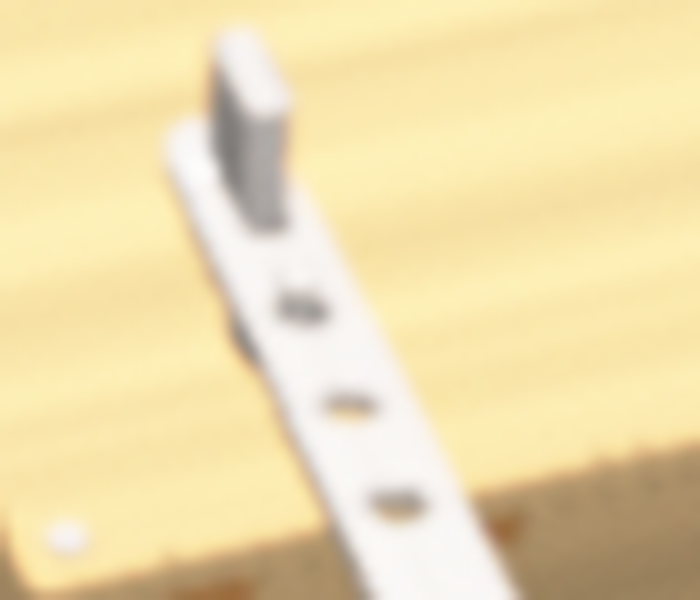

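View pics/t22z.png

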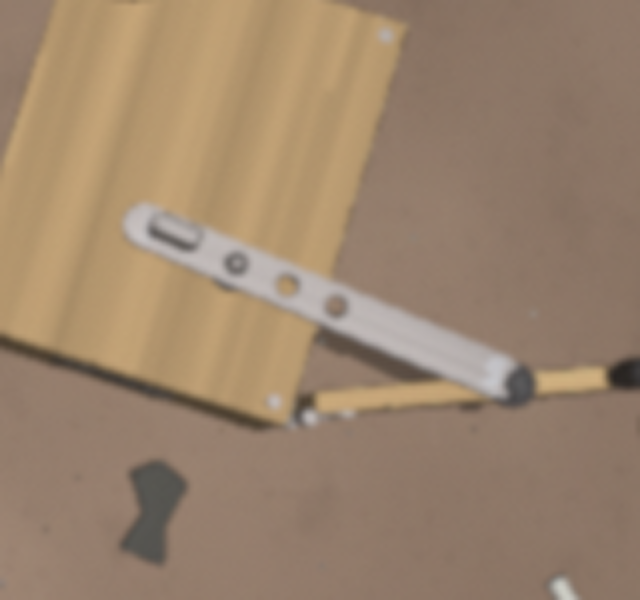

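View pics/s22.png

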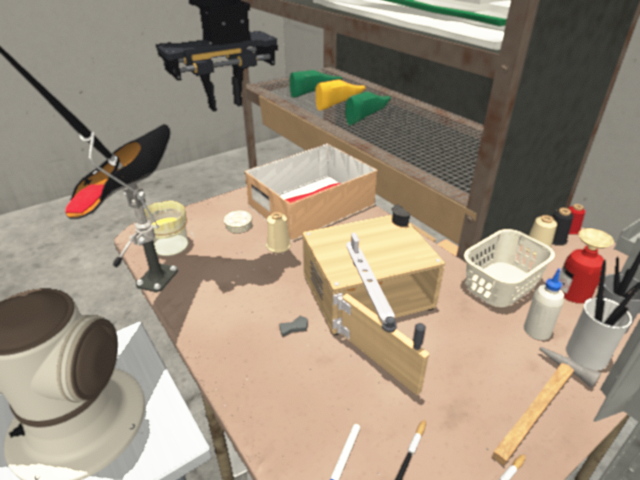

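View pics/diff.png

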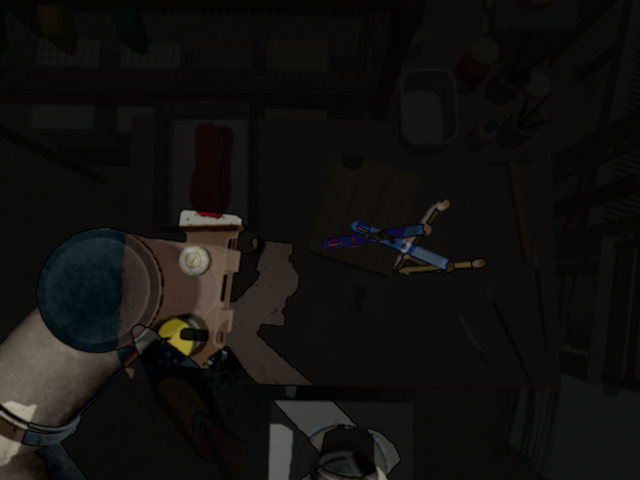

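```bash
python3 -c "
from bench import workorder, monitor
print(workorder.close_job(), monitor.state()['time'])"
```

```text
the job is handed in; nothing more can be done
the job is handed in; nothing more can be done
```

The flap now stands wide open, with the stay's last hole down over the pin. I lifted the stay off by its fin and laid it flat along the box's x axis, on the free-edge side. I then swung the flap about 0.86 rad by its knob and dropped the last hole over the pin. The job was handed in at about 22 s, and it reports no verdict.

**Last checks:**
- **Fit on the pin:** the pin shows inside the last hole in both cameras. The bar's top is level along its length, 5–6 mm above the deck in both depth images, so the stay lies flat.
- **Loose things:** comparing the top picture before and after shows only the stay, flap and arm (with its shadow) changed. The heel, rubbing block and thread cone stayed where they were. The wax tin lies under the arm in that view; in the scene picture it looks unmoved.
- **Forces:** the highest wrist force in any axis at the end of a move was about 13 N. The gripper was open and well clear at the end.

**Disagreements:**
- The two cameras differed by about 2 mm in y and in height. While swinging the stay back, the flap had been pulled about 2 mm too far open. I corrected that before lowering, and the stay went on without resistance.
- The upper arm's path crossed the black rod on the shoe stand. In the picture the arm overlaps the rod, but the joint torques showed no contact.

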